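Tube on the balance, pipette across the drip dish

ROBOT

A 6-joint arm with a two-finger parallel gripper is mounted at the origin on the work surface. World frame = base frame: x ahead of the robot, y to its left, z up, the work surface at z = 0. Lengths are in mm, angles in degrees, forces in N, time in s.
With the tool pointing down it reaches from about 350 to 850 mm from the base axis. Payload 8.1 kg.
Tool frame: the origin (TCP) lies between the finger pads; the fingertips stand ahead of it and the grasp point (between the pads) lies 2 mm behind it (nose_length is the z of the fingertips in the tool frame, in mm); z points along the fingers, y is the direction in which the jaws open and shut (so a half turn about z gives the same grasp; the last joint's range is limited). The gripper opens to 85 mm and grips with 20 to 120 N. Pads are 22 mm wide; open, the fingers measure 114 mm over their backs; the gripper's body (76 mm by 85 mm) begins 54 mm behind the grasp point. The pads swing forward as they close: fully open they stand 13 mm farther back than shut.
Start: joints at [-78.232, 7.471, 85.268, -0, 87.261, -4.893], TCP at [172.051, -574.808, 248.292] pointing down, gripper open.
Joint ranges: [-169.43, 169.43], [-51.17, 129.36], [1.28, 143.12], [-76.62, 256.62], [0, 156.53], [-152.29, 152.29]. Speed limits (degrees/s): [136.94, 136.94, 159.86, 180, 180, 180].

INTERFACE

Orientations are given as [roll, pitch, yaw] about the fixed x, y, z axes, in that order (R = Rz(yaw) Ry(pitch) Rx(roll)).
In Python, from bench import * gives the robot as it stands.
- The arm moves only by the tool jog_arm, never from a script. Its argument "plan" is a list of rows, each a list of 3 entries, a list of its own where there are three numbers: the turn, a rotation vector about the tool's x, y, z in degrees, then the shift along the tool's x, y, z in m, then the gripper's target within -1 to 1 (fully open at 1, half-way at 0, shut at -1). A call has 1 to 12 rows; each row is the pose to reach, as a shift and turn from the pose commanded when the call began, along the tool's axes at that moment; what a row does not reach only later rows make up. A row lasts 1/8 s, in which the tool goes at most 62.5 mm and 10.7 degrees, less where a joint would pass 70% of its speed; a pose out of reach is approached as far as the arm can. A call with a gripper value outside its range is refused whole. The fingers move at their own pace and stop on an object; "force" is the grip in N (left out, the last holds). Time passes only in rows, so rows that repeat a pose let the fingers close. It gives the time, the measured TCP pose, the force and the opening at its end, in the units of the state.
- sense(): the state, without advancing time (a new reading comes with each control period).
- snapshot(name): name is "side" or "top"; returns (picture, depth): 420x560x3 uint8, blue, green, red; 420x560 float32, mm along the optical axis (not along the pixel's ray), 0 where there is no reading.
- camera_info(name): a dict with "fov_y" (degrees; the focal length in pixels is half the picture's height over the tangent of half this angle, whatever the lens; pixels are square), "cx", "cy" (the principal point, pixels), "origin" and "orientation" of the camera in the world. Camera axes: x right, y down, z forward; pixel columns grow to the right and rows downward; lengths in mm; the calibration is good to about 2 mm. A picture is of the moment at which its call begins. camera_info takes no time and is no camera call.
- hand_in(): hands the job in, once; it reports no verdict.
The state is a dict: "time": time; "joint_pos": joint angles; "qd": joint speeds; "joint_efforts": joint torques, N m; "tool_pos": TCP position; "tcp_rot": TCP orientation; "ft_force": force on the tool from outside, world axes, zero at the start; "wrist_torque": the same for the moment, N m; "finger_gap": finger opening in mm.
Only numpy, scipy, OpenCV 4.12 (cv2) and the standard library are available. Lean on these libraries where they do the work, as an engineer would, in place of code of your own. Each camera call takes 0.05 s, during which the arm holds its last target.

TASK

Get ready to match the two centrifuge tubes by weight: draw the blue-capped tube out of the open centrifuge and stand it upright on its own narrow foot in the middle of the balance's pan, setting it down gently and letting go so carefully that it stands quite still for a steady reading. Lay the dropping pipette ready, level and squarely across the middle of the blue drip dish, resting on its two long walls with both ends overhanging. Do not drop the tube, leave the orange-capped tube in its sleeve, and do not push the dish or the other things on the bench about.

Things in the scene. Friction and masses are not known exactly. Their poses are not given: they have to be found in the camera images.
- tube_center (a point): Tube with blue cap, 96 mm tall, about 50 g; body 26 mm, cap 32 mm across and 18 mm high; flat foot 21 mm across. Point on its axis half-way up, 48 mm above the foot; z towards the cap. It sits loose (4 mm play) in one of 4 sleeves of the centrifuge's angle head (does not turn), leaning 35 degrees, cap towards the rotor axis. The top 36 mm stand out of the sleeve (35 mm wide): pull along the axis.
- other_tube_center (a point): The second tube, the same but with an orange cap, in the opposite sleeve, its cap about 90 mm from the blue one; it must stay there. Same point and axes.
- centrifuge: White centrifuge, fixed, lid open. Origin on the bench under the rotor axis. Housing 290 mm along its x, -175 (control panel) to +160 mm along its y, 165 mm high, round chamber of 250 mm diameter about the origin. The open lid stands along the +y edge, 280 mm wide, up to 435 mm above the bench. The rotor hub (40 mm wide) ends in a small knob 157 mm above the bench.
- pan_top (a point): Centre of the upper face of the balance's round steel pan (diameter 115 mm), 70 mm above the bench; z up. The pan gives on a spring, about 0.7 mm per newton, 6 mm at most. The white balance is fixed; it reaches 90 mm behind this point (+x of this frame), 150 mm in front (-x, display side), 95 mm to either side, and is at most 62 mm high outside the pan.
- dish_rim (a point): Centre of the mouth of the open blue drip dish, level with its rim, 32 mm above the bench. The dish is loose, 450 g, 110 mm along its x by 84 mm along its y, walls 5 mm thick; its two long walls run along x at y = -42 and +42 mm. The pipette is to lie along the dish's y, either way round.
- pipette_mid (a point): Dropping pipette, 155 mm long, 8 mm thick, 20 g, lying flat on the bench in front of the dish. Point half-way along it (its balance point is 7 mm off, towards the bulb) and half-way up, 4 mm above its underside; x runs from the black flat bulb (45 mm long, 18 mm wide) to the tip. Here the amber stem is 7.5 mm wide; a red collar, 10 mm wide, is centred 30 mm towards the bulb.
- beaker: Bystander: glass beaker behind the dish, 54 mm diameter, 68 mm high. Origin at the centre of its underside.
- slide_box: Bystander: green slide box behind the dish, 52 x 92 mm, 34 mm high. Origin at the centre of its underside.
- reagent: Bystander: amber bottle behind the balance, 58 mm diameter, 135 mm high. Origin at the centre of its underside.
- marker: Bystander: black and red marker pen lying in front of the balance, 140 mm long, 15 mm thick. Origin on its underside near the middle, x along it.
- timer: Bystander: yellow bench timer at the right side of the balance, 65 x 65 x 20 mm. Origin at the centre of its underside.
- wash_bottle: Bystander: white wash bottle with red spout towards the robot, at the back of the bench, 62 mm diameter, 170 mm high. Origin at the centre of its underside.
Not all that is in view belongs to the job. Leave any yellow look-alike of the part that bears pipette_mid alone.

How it is judged (in metres and radians):
On the way, in this order (a step that is already met when the one before it is completed fails the run):
1. the blue-capped tube is drawn clear of the centrifuge's head (distance between tube_center and centrifuge above 0.23 m).
2. the blue-capped tube stands upright on the balance's pan, let go, and stays still for a second (horizontal distance between tube_center and pan_top below 0.025 m and angle between tube_center's own z axis and vertical below 0.06 rad and z of tube_center in the frame of pan_top between 0.044 and 0.052 m and linear speed of tube below 0.01 m/s and angular speed of tube below 0.1 rad/s and contact force between the fingers and tube below 0.02 N), for 1 s.
At the end, for the whole second after the job is handed in: Tube free and still on the pan, within 25 mm of its centre, upright within 3.4 degrees. Pipette free and still on both long walls of the dish, within 25 mm of the dish's middle, level within 6 and square within 17 degrees. Dish moved under 30 mm (all of step 2 and horizontal distance between pipette_mid and dish_rim below 0.025 m and z of pipette_mid in the frame of dish_rim between -0.001 and 0.009 m and angle between pipette_mid's own x axis and vertical between 1.4708 and 1.6708 rad and angle between the x axis of pipette_mid and the y axis of dish_rim, either way round below 0.3 rad and linear speed of pipette below 0.01 m/s and contact force between the fingers and pipette below 0.02 N and distance of dish_rim from where it was at the start of the episode below 0.03 m); the robot touches nothing.
It fails at once if the tube is dropped: moves faster than 0.3 m/s while nothing holds it (contact force between the fingers and tube below 0.01 N and linear speed of tube above 0.3 m/s).
It fails at once if the pan is loaded with more than 12 N through the tube (contact force between tube and balance above 12 N).
It fails at once if the orange-capped tube is shifted by more than 15 mm (distance of other_tube_center from where it was at the start of the episode above 0.015 m).
It fails at once if a bystander is pushed by more than 30 mm or tipped over (distance of any of beaker, slide_box, reagent, marker, timer, wash_bottle from where it was at the start of the episode above 0.03 m or angle between any of beaker, slide_box, reagent, marker, timer, wash_bottle's own z axis and vertical above 0.6 rad).
It fails at once if the dish is pushed by more than 30 mm (distance of dish_rim from where it was at the start of the episode above 0.03 m).
It also fails if it takes over 70 s, if anything falls off the work surface, if the arm or the gripper's body presses on something with over 40 N, if the wrist force passes 120 N, or if a joint passes its speed limit or range.

## Working session

There is one attempt and no reset: what is moved stays moved. The work goes in short steps, Python scripts to look and compute and a tool call to move; the robot and the scene stay as the last step left them, time stands still between calls to the robot, and variables do not carry over. Pictures are saved under pics/ and viewed, and the job is handed in when it is done.

Besides the shell and the picture viewer there is one more tool, called after "Request:" by a JSON object that holds its "fn" and its "kwargs", one argument or row to a line. jog_arm: Moves the arm, as the interface text tells. Its arguments: {"type":"object","properties":{"plan":{"type":"array","items":{"type":"array"}},"force":{"type":"number"}},"required":["plan"]}

```bash
ls; mkdir -p pics
python3 - <<'E'
from bench import *
import cv2
print(sense())
for n in("side","top"):
    print(n,camera_info(n))
    p,d=snapshot(n); cv2.imwrite(f"pics/{n}0.png",p)
    import numpy as np; np.save(f"pics/{n}0.npy",d)
E
```

```text
pics
{'time': 0.0, 'joint_pos': array([-7.82309297e+01,  7.51726418e+00,  8.53309425e+01,  1.97556887e-04,
        8.72629872e+01, -4.89428896e+00]), 'qd': array([-0.09495625, -0.00482153,  0.03748865,  0.00567232, -0.05517285,
        0.03801408]), 'joint_efforts': array([-3.57823556e-04, -5.69394886e+01, -5.00553060e+01, -1.21814592e-04,
        1.44775759e-02, -6.02513478e-05]), 'tool_pos': array([ 171.94814527, -574.26860069,  247.2060069 ]), 'tcp_rot': array([-1.79889228e+02, -9.68338486e-03,  1.66633403e+01]), 'ft_force': array([ 0.16526152,  0.44240587, -1.23436126]), 'wrist_torque': array([ 0.03887967, -0.00085234, -0.03518716]), 'finger_gap': 85.37910008729675}
side {'fov_y': 48.73633062809412, 'cx': 281.903564771788, 'cy': 211.10051943616335, 'origin': array([-118.95797236,  621.08465769, 1117.99922006]), 'orientation': array([-137.61414841,    1.03145598, -137.47699003])}
top {'fov_y': 50.28888963627073, 'cx': 280.4929912491472, 'cy': 212.91081555196536, 'origin': array([ 364.88819854,  -73.7129441 , 1116.50838909]), 'orientation': array([-171.05621325,    1.50366014,  -91.15084216])}
```

View pics/side0.png

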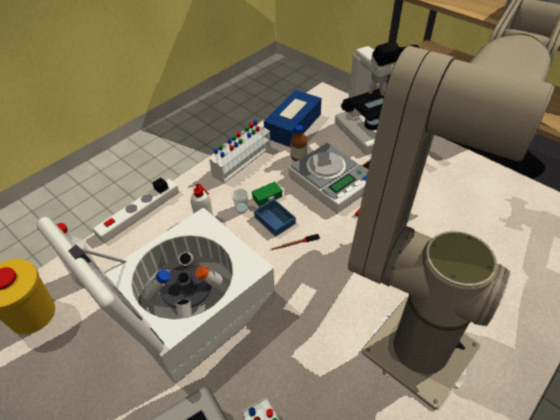

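View pics/top0.png

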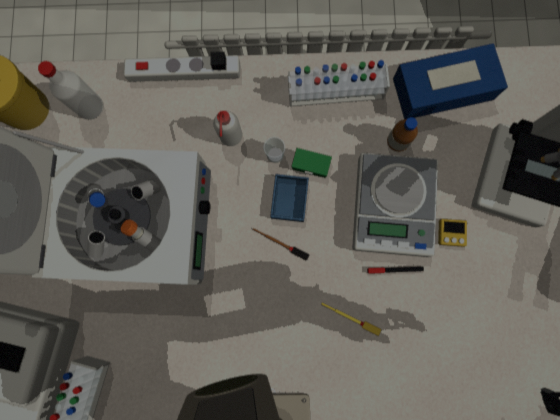

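Pipette candidates are at top (280,243), amber stem with a black bulb, and at top (352,318), yellow with an orange bulb. The first fits the description. The second is the yellow look-alike. I'll confirm this in enlarged crops.

```bash
cat > h.py <<'E'
import numpy as np, cv2
from scipy.spatial.transform import Rotation as R
from bench import camera_info
CI={n:camera_info(n) for n in("side","top")}
def cam(n):
    c=CI[n]; f=210/np.tan(np.radians(c["fov_y"]/2))
    return f,c["cx"],c["cy"],np.array(c["origin"]),R.from_euler("xyz",c["orientation"],degrees=True).as_matrix()
def ray(n,u,v):
    f,cx,cy,o,M=cam(n); return o,M@np.array([(u-cx)/f,(v-cy)/f,1])
def tri(ps,pt):
    A=[];b=[]
    a=np.zeros((3,3));b=np.zeros(3);L=[]
    for n,p in(("side",ps),("top",pt)):
        o,d=ray(n,*p); d=d/np.linalg.norm(d);P=np.eye(3)-np.outer(d,d);a+=P;b+=P@o;L.append((P,o))
    x=np.linalg.solve(a,b); return x,[float(np.linalg.norm(P@(x-o))) for P,o in L]
def atz(n,p,z):
    o,d=ray(n,*p); return o+d*(z-o[2])/d[2]
def proj(n,X):
    f,cx,cy,o,M=cam(n); q=M.T@(np.array(X)-o); return np.array([cx+f*q[0]/q[2],cy+f*q[1]/q[2]])
def dep(n,p,D):
    u,v=int(round(p[0])),int(round(p[1])); o,d=ray(n,*p); return o+d*D[v,u]
def cloud(n,D):
    f,cx,cy,o,M=cam(n); v,u=np.mgrid[:420,:560]; 
    return o+(np.stack([(u-cx)/f,(v-cy)/f,np.ones(u.shape)],-1)*D[...,None])@M.T
def crop(img,x0,y0,x1,y1,s,name):
    c=cv2.resize(img[y0:y1,x0:x1],None,fx=s,fy=s,interpolation=cv2.INTER_CUBIC)
    st=10
    for x in range((x0+st-1)//st*st,x1,st):
        cv2.line(c,((x-x0)*s,0),((x-x0)*s,5),(0,255,0)); 
        if x%20==0: cv2.putText(c,str(x),((x-x0)*s,16),0,.4,(0,255,0))
    for y in range((y0+st-1)//st*st,y1,st):
        cv2.line(c,(0,(y-y0)*s),(5,(y-y0)*s),(0,255,0)); 
        if y%20==0: cv2.putText(c,str(y),(6,(y-y0)*s+4),0,.4,(0,255,0))
    cv2.imwrite(name,c)
E
python3 - <<'E'
from h import *
t=cv2.imread("pics/top0.png");s=cv2.imread("pics/side0.png")
crop(t,240,160,320,270,5,"pics/t_dish.png")
crop(s,225,170,335,260,7,"pics/s_dish.png")
crop(t,60,165,180,265,6,"pics/t_cent.png")
crop(s,130,240,230,320,7,"pics/s_cent.png")
crop(t,340,145,445,265,5,"pics/t_bal.png")
crop(s,280,130,375,215,7,"pics/s_bal.png")
E
```

```text
(no output)
```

View pics/t_dish.png

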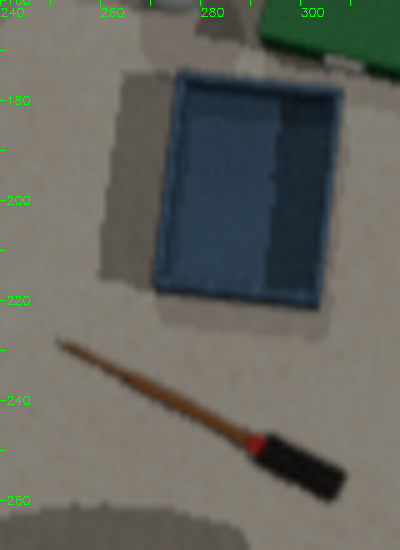

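View pics/s_dish.png

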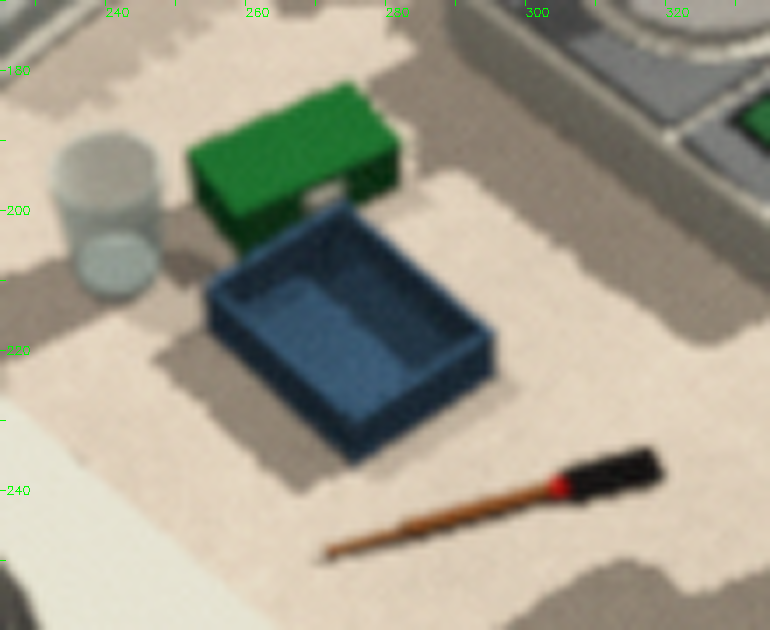

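View pics/t_cent.png

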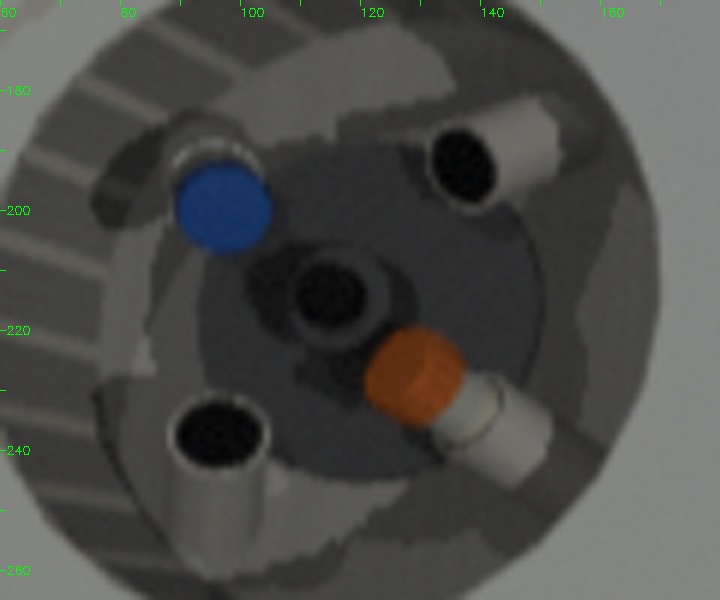

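View pics/s_cent.png

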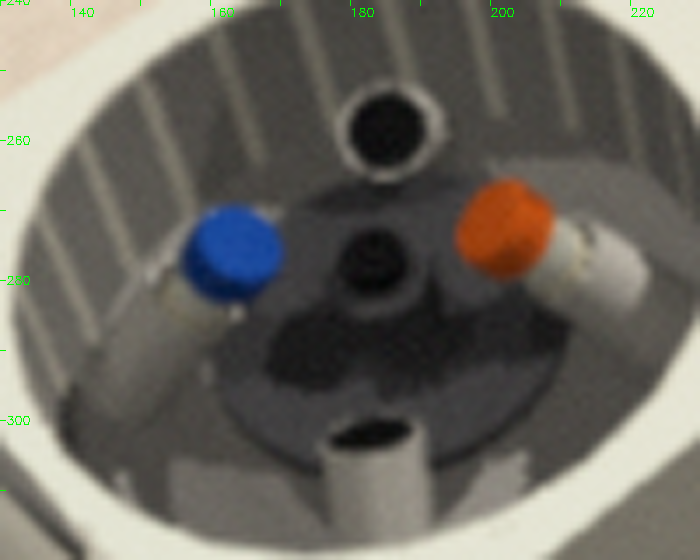

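View pics/t_bal.png

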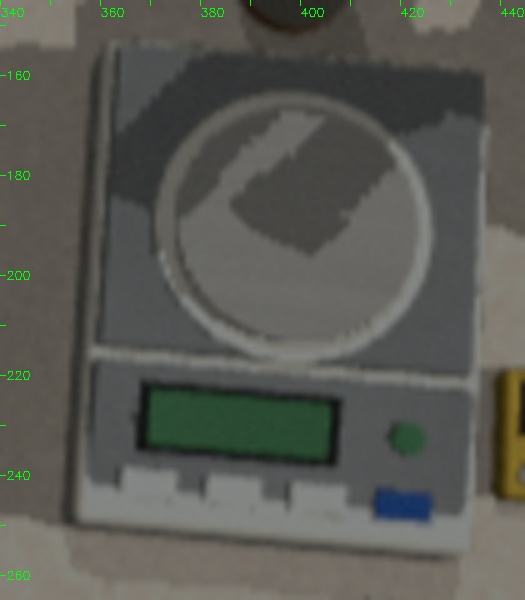

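View pics/s_bal.png

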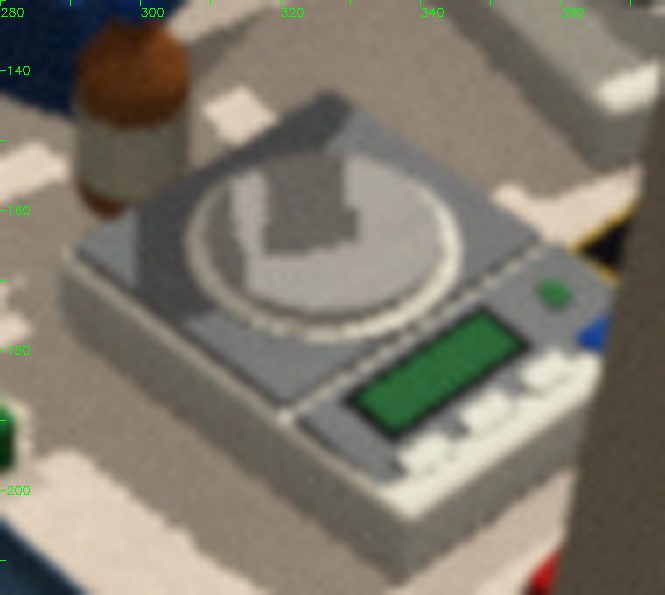

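Run:
```python
from h import *
np.set_printoptions(precision=1,suppress=True)
I={n:cv2.imread(f"pics/{n}0.png") for n in CI};D={n:np.load(f"pics/{n}0.npy") for n in CI}
C={n:cloud(n,D[n]) for n in CI}
def show(l,ps,pt):
    x,e=tri(ps,pt); print(l,x,"res",np.round(e,1),"dS",dep("side",ps,D["side"]),"dT",dep("top",pt,D["top"]))
show("dish cornersBL",(273.3,200),(306,178.5))
show("dish FL",(254.5,211.5),(274.2,175.3))
show("dish c",(275.5,233),(270,218.5))
show("dish d",(294.5,218.5),(301.5,220.5))
show("knob",(183,277),(115,214))
show("pip tip",(269.8,249),(249,228.3))
show("collar",(303,239.5),(288.5,248.7))
show("bulb end",(318,234.5),(306,257.5))
show("pan",(326.5,163),(396.5,190))
show("pan",(326.5,165),(396.5,190))
for n in CI:
    h=cv2.cvtColor(I[n],cv2.COLOR_BGR2HSV)
    box={"side":(130,240,230,320),"top":(60,165,180,265)}[n]
    m0=np.zeros((420,560),bool);m0[box[1]:box[3],box[0]:box[2]]=1
    for nm,lo,hi in(("blue",100,130),("orange",3,18)):
        m=m0&(h[...,0]>=lo)&(h[...,0]<=hi)&(h[...,1]>150)&(h[...,2]>70)
        v,u=np.nonzero(m); P=C[n][m]; print(n,nm,m.sum(),"pix",u.mean(),v.mean(),u.min(),u.max(),v.min(),v.max(),"cloud mean",P.mean(0),P.min(0),P.max(0))
# pan top plane
for n,c,r in(("top",(396,190),18),("side",(326,165),9)):
    v,u=np.mgrid[:420,:560];m=(u-c[0])**2+(v-c[1])**2<r*r
    print(n,"pan z",np.median(C[n][m][:,2]), "table z", [np.median(C["top"][280:300,430:450,2])])
```

```text
dish cornersBL [ 620.7 -114.1   30.9] res [0.7 0.7] dS [ 621.7 -116.1   28.4] dT [ 620.9 -113.7   32.6]
dish FL [629.7 -35.8  33.5] res [1.4 1.4] dS [632.2 -39.8  27.9] dT [638.8 -33.8   1.2]
dish c [524.3 -22.2  23. ] res [0.1 0.1] dS [527.2 -25.   18.2] dT [527.6 -21.2  -0.1]
dish d [515.9 -99.9  30.8] res [0.4 0.4] dS [514.5 -98.9  32.7] dT [517.1 -99.8  25.3]
knob [523.5 313.  153. ] res [0. 0.] dS [519.9 314.7 158.5] dT [522.7 311.2 157.3]
pip tip [501.1  30.1  14. ] res [1.3 1.3] dS [510.5  19.3  -5. ] dT [503.9  32.1   0.4]
collar [449.9 -65.9  12.2] res [0.5 0.5] dS [453.1 -69.    6.7] dT [450.3 -66.1   0.9]
bulb end [ 426.7 -108.5   16.4] res [0. 0.] dS [ 435.3 -120.    -1. ] dT [ 427.  -108.8    9.3]
pan [ 575.1 -325.6   76.6] res [2.5 2.5] dS [ 575.8 -330.7   72.4] dT [ 578.9 -326.2   68.1]
pan [ 577.3 -328.8   64.2] res [2.8 2.8] dS [ 570.4 -324.1   71. ] dT [ 578.9 -326.2   68.1]
side blue 121 pix 162.96694214876032 275.3223140495868 157 169 270 280 cloud mean [554.6 347.8 168.1] [538.7 318.2 113.6] [587.8 364.6 180.2]
side orange 144 pix 201.56944444444446 272.2013888888889 195 208 266 279 cloud mean [488.1 278.8 171.4] [-119.   222.1   66.6] [ 565.3  621.1 1118. ]
top blue 171 pix 96.953216374269 199.40350877192984 90 104 193 206 cloud mean [553.8 347.1 169.7] [539.6 332.2 115. ] [567.5 373.7 181. ]
top orange 185 pix 128.61081081081082 227.07567567567568 121 136 220 235 cloud mean [491.2 274.9 171.6] [475.2 259.9 118.9] [508.  293.3 181.9]
top pan z 70.31286551840162 table z [np.float64(0.7860416513091195)]
side pan z 68.93221609749412 table z [np.float64(0.7860416513091195)]
```

```bash
python3 - <<'E'
import bench; print([x for x in dir(bench) if not x.startswith('__')]); print(getattr(bench,'nose_length',None))
E
python3 - <<'E'
from h import *
from scipy.optimize import least_squares
from scipy.spatial import ConvexHull
np.set_printoptions(precision=1,suppress=True)
I={n:cv2.imread(f"pics/{n}0.png") for n in CI}
rot=np.array([523,312.])
# cap silhouettes
W={"side":(145,255,220,295),"top":(80,180,145,245)}
def mask(n,lo,hi):
    x0,y0,x1,y1=W[n]; c=cv2.resize(I[n][y0:y1,x0:x1],None,fx=6,fy=6,interpolation=cv2.INTER_CUBIC)
    h=cv2.cvtColor(c,cv2.COLOR_BGR2HSV); m=((h[...,0]>=lo)&(h[...,0]<=hi)&(h[...,1]>120)&(h[...,2]>50)).astype(np.uint8)
    k,l,s,ce=cv2.connectedComponentsWithStats(m); i=1+np.argmax(s[1:,4]); return (l==i)
th=np.linspace(0,2*np.pi,60)
def capmask(n,c,a,L=18,r=16):
    e=np.linalg.svd(a[None])[2][1:]
    pts=[c+a*s+r*(np.cos(t)*e[0]+np.sin(t)*e[1]) for s in(-L/2,L/2) for t in th]
    x0,y0,x1,y1=W[n]
    q=np.array([((proj(n,p)-[x0,y0])+.5)*6-.5 for p in pts]).astype(np.float32)
    m=np.zeros(((y1-y0)*6,(x1-x0)*6),np.uint8); cv2.fillConvexPoly(m,cv2.convexHull(np.round(q*16).astype(np.int32)),1,shift=4); return m>0
from scipy.optimize import minimize
for nm,lo,hi,x0 in(("blue",100,130,(556,349,168)),("orange",0,20,(490,275,168))):
    M={n:mask(n,lo,hi) for n in CI}
    def ax(az,le=35): 
        l=np.radians(le);return np.array([np.cos(az)*np.sin(l),np.sin(az)*np.sin(l),np.cos(l)])
    def cost(x,free=False):
        d=rot-x[:2]; az=np.arctan2(d[1],d[0])
        a=ax(az); c=x[:3]
        return sum(np.logical_xor(capmask(n,c,a),M[n]).sum()/M[n].sum() for n in CI)
    r=minimize(cost,x0,method="Nelder-Mead",options=dict(initial_simplex=np.array([x0]+[np.array(x0)+4*v for v in np.eye(3)]),xatol=.1))
    d=rot-r.x[:2];print(nm,r.x,r.fun,"az",np.degrees(np.arctan2(d[1],d[0])),"rad",np.linalg.norm(d))
    for n in CI:
        v,u=np.nonzero(M[n]);print(n,u.mean()/6+W[n][0],v.mean()/6+W[n][1])
# dish corners
tc=[(306,178.5),(274.2,175.3),(270.5,218.5),(301.5,220.7)]; sc=[(273.3,200),(254.5,211.5),(275.5,232.5),(294.5,218.5)]
for n,c in(("top",tc),("side",sc)):
    P=np.array([atz(n,p,32) for p in c]);print(n,"dish",P[:,:2].tolist(),P.mean(0))
    l=(P[0]+P[1]-P[2]-P[3])/2;print("len",np.linalg.norm(l),"yaw",np.degrees(np.arctan2(l[1],l[0])), "wid",np.linalg.norm((P[0]+P[3]-P[1]-P[2])/2))
for n,c in(("top",((251.5,228.2),(288.3,248.8),(306,257.5))),("side",((270.5,249),(303.3,239.6),(318,236.5)))):
    for p in c: print(n,"pip",atz(n,p,4))
E
```

```text
['PlanningError', 'camera_info', 'hand_in', 'nose_length', 'sense', 'snapshot']
17.0
blue [555.1 349.2 164.9] 0.2396279362203046 az -130.71565881861738 rad 49.14126453446746
side 163.3580375125881 276.26538897280966
top 97.33390812856254 199.68733534511665
orange [491.5 276.9 165.8] 0.138319662905107 az 48.07306094240147 rad 47.1673585885656
side 202.0573546856465 272.67790628706996
top 128.95401074266437 227.64986460691614
top dish [[621.0363720374808, -113.70183664327897], [631.2723884112866, -34.921230871468296], [522.8894980682983, -23.903356614926473], [515.6441696495782, -99.65697209943404]] [572.7 -68.   32. ]
len 107.61962082756725 yaw -6.686764460799881 wid 77.75992373172038
side dish [[619.3113509999433, -113.71389265137714], [629.391778942297, -37.30326723652513], [520.4424868884306, -18.35718625231482], [514.8732264661405, -99.37018028203488]] [571.  -67.2  32. ]
len 107.9842579956469 yaw -8.867031583618138 wid 79.099792517016
top pip [503.5  25.5   4. ]
top pip [449.8 -65.6   4. ]
top pip [ 427.3 -108.9    4. ]
side pip [503.9  22.7   4. ]
side pip [453.6 -71.    4. ]
side pip [ 427.7 -110.5    4. ]
```

```bash
cat >> h.py <<'E'
from bench import sense
def Rdown(yaw): return (R.from_euler("z",yaw,degrees=True)*R.from_euler("x",180,degrees=True)).as_matrix()
AZ=np.radians(-131.5); LE=np.radians(35)
AX=np.array([np.cos(AZ)*np.sin(LE),np.sin(AZ)*np.sin(LE),np.cos(LE)])
def Rtilt():
    z=-AX; y=np.array([-np.sin(AZ),np.cos(AZ),0.]) ; y=y/np.linalg.norm(y)
    x=np.cross(y,z); M=np.stack([x,y,z],1)
    return M
def rel(p,Rt,p0=None,R0=None):
    s=sense()
    p0=s["tool_pos"] if p0 is None else p0
    R0=R.from_euler("xyz",s["tcp_rot"],degrees=True).as_matrix() if R0 is None else R0
    tv=R.from_matrix(R0.T@Rt).as_rotvec(degrees=True); d=R0.T@(np.array(p)-p0)/1000
    print("turn",np.round(tv,2).tolist(),"shift",np.round(d,4).tolist())
def st():
    s=sense();print({k:np.round(s[k],2).tolist() for k in("time","joint_pos","tool_pos","tcp_rot","ft_force","finger_gap")})
E
python3 - <<'E'
from h import *
M=Rtilt(); print(M, R.from_matrix(M).as_euler("xyz",degrees=True)); 
rel([560,-100,400],Rdown(30))
print(AX)
C=np.array([555,349,165]); print("pre",C+AX*120,"grasp",C-3*AX)
rel(C+AX*130,M,np.array([560,-100,400]),Rdown(30))
E
```

```text
[[ 0.54278657  0.74895572  0.38006325]
 [ 0.61350861 -0.66262005  0.42958335]
 [ 0.57357644  0.         -0.81915204]] [180.  -35.   48.5]
turn [-0.1, -0.02, -13.34] shift [0.5078, -0.3434, -0.152]
[-0.38006325 -0.42958335  0.81915204]
pre [509.39241049 297.4499976  263.29824531] grasp [556.14018974 350.28875006 162.54254387]
turn [5.65, 34.69, -17.92] shift [0.1495, -0.3677, 0.1285]
```

Request:
{"fn": "jog_arm", "kwargs": {
  "plan": [
    [[0, 0, -5], [0.0, 0.0, -0.06], 0.4],
    [[0, 0, -13.3], [0.508, -0.343, -0.152], 0.4],
    [[0, 0, -13.3], [0.508, -0.343, -0.152], 0.4],
    [[0, 0, -13.3], [0.508, -0.343, -0.152], 0.4],
    [[0, 0, -13.3], [0.508, -0.343, -0.152], 0.4],
    [[0, 0, -13.3], [0.508, -0.343, -0.152], 0.4],
    [[0, 0, -13.3], [0.508, -0.343, -0.152], 0.4],
    [[0, 0, -13.3], [0.508, -0.343, -0.152], 0.4],
    [[0, 0, -13.3], [0.508, -0.343, -0.152], 0.4],
    [[0, 0, -13.3], [0.508, -0.343, -0.152], 0.4],
    [[0, 0, -13.3], [0.508, -0.343, -0.152], 0.4],
    [[0, 0, -13.3], [0.508, -0.343, -0.152], 0.4]
  ],
  "force": 40
}}

```text
time: 1.6
tool_pos: [562.0, -97.1, 399.8]
tcp_rot: [-179.9, -0.0, 30.3]
ft_force: [0.1, -0.7, -0.9]
finger_gap: 59.6
```

Run:
```python
from h import *
st(); C=np.array([555,349,165]); rel(C+AX*130,Rtilt())
for n in CI:
    from bench import snapshot
    p,d=snapshot(n); cv2.imwrite(f"pics/{n}1.png",p)
```

```text
{'time': 1.6, 'joint_pos': [-14.98, 2.3, 75.1, 0.05, 102.65, 44.77], 'tool_pos': [562.04, -97.09, 399.78], 'tcp_rot': [-179.93, -0.01, 30.26], 'ft_force': [0.11, -0.74, -0.87], 'finger_gap': 59.62}
turn [5.51, 34.68, -17.69] shift [0.1479, -0.3654, 0.1287]
```

Request:
{"fn": "jog_arm", "kwargs": {
  "plan": [
    [[5.5, 34.7, -17.7], [0.148, -0.365, 0.129], 0.4],
    [[5.5, 34.7, -17.7], [0.148, -0.365, 0.129], 0.4],
    [[5.5, 34.7, -17.7], [0.148, -0.365, 0.129], 0.4],
    [[5.5, 34.7, -17.7], [0.148, -0.365, 0.129], 0.4],
    [[5.5, 34.7, -17.7], [0.148, -0.365, 0.129], 0.4],
    [[5.5, 34.7, -17.7], [0.148, -0.365, 0.129], 0.4],
    [[5.5, 34.7, -17.7], [0.148, -0.365, 0.129], 0.4],
    [[5.5, 34.7, -17.7], [0.148, -0.365, 0.129], 0.4],
    [[5.5, 34.7, -17.7], [0.148, -0.365, 0.129], 0.4]
  ]
}}

```text
time: 2.82
tool_pos: [506.6, 288.3, 271.3]
tcp_rot: [179.9, -35.0, 48.2]
ft_force: [-0.2, -0.8, 0.7]
finger_gap: 59.5
```

Run:
```python
from h import *
from bench import snapshot
st(); C=np.array([555,349,165]); rel(C+AX*40,Rtilt());rel(C-AX*3,Rtilt())
for n in CI:
    p,d=snapshot(n); cv2.imwrite(f"pics/{n}2.png",p)
    print(n,proj(n,C),proj(n,sense()["tool_pos"]),proj(n,sense()["tool_pos"]-17*AX))
    b={"side":(130,190,250,290),"top":(60,130,190,240)}[n]; crop(p,*b,6,f"pics/c2{n}.png")
```

```text
{'time': 2.82, 'joint_pos': [13.21, -24.47, 118.23, 22.57, 58.43, 47.88], 'tool_pos': [506.56, 288.32, 271.29], 'tcp_rot': [179.86, -34.97, 48.24], 'ft_force': [-0.22, -0.79, 0.72], 'finger_gap': 59.48}
turn [0.29, 0.03, -0.22] shift [0.0026, -0.0044, 0.0915]
turn [0.29, 0.03, -0.22] shift [0.0026, -0.0046, 0.1345]
side [162.74981759 276.22128079] [186.95801257 245.27174861] [183.78356115 249.33353196]
top [ 97.06800102 199.30913603] [103.41620912 212.57868855] [102.82819124 210.52800722]
```

View pics/c2side.png

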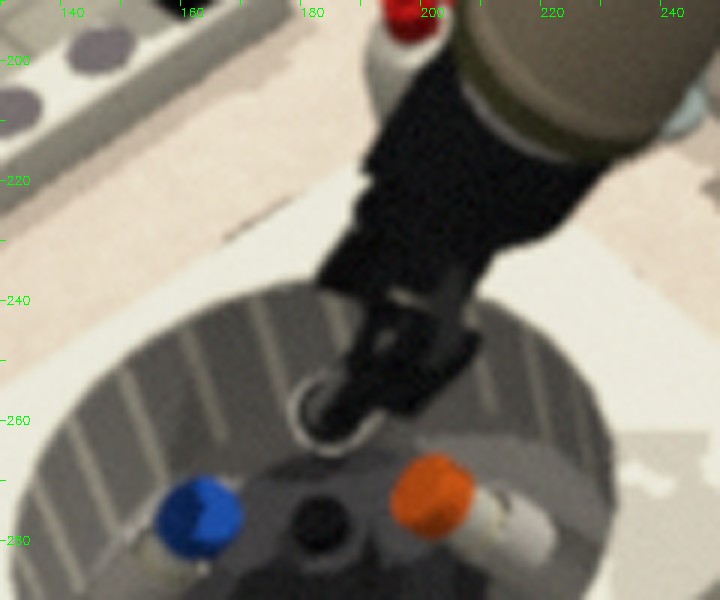

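View pics/c2top.png

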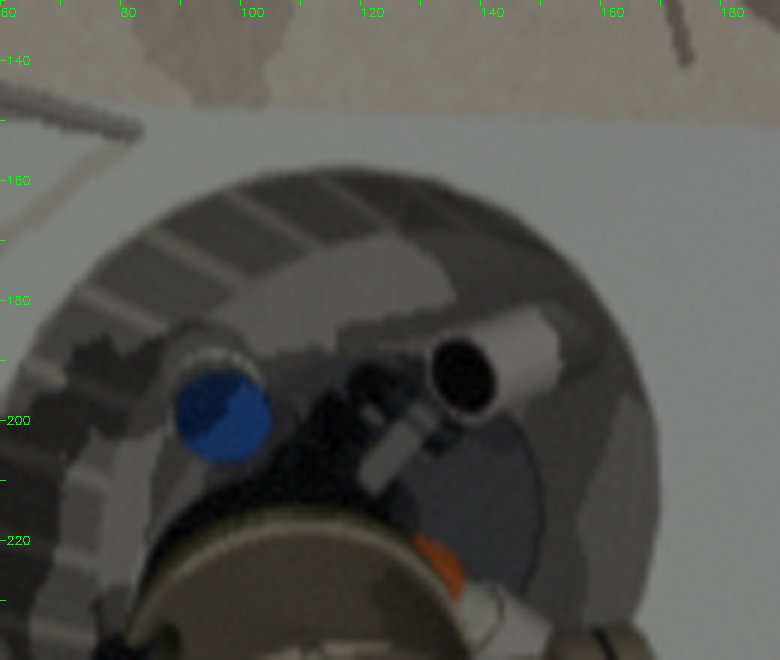

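Request:
{"fn": "jog_arm", "kwargs": {
  "plan": [
    [[0.3, 0, -0.2], [0.0026, -0.0045, 0.03], 0.4],
    [[0.3, 0, -0.2], [0.0026, -0.0045, 0.06], 0.4],
    [[0.3, 0, -0.2], [0.0026, -0.0045, 0.09], 0.4],
    [[0.3, 0, -0.2], [0.0026, -0.0045, 0.105], 0.4],
    [[0.3, 0, -0.2], [0.0026, -0.0045, 0.115], 0.4],
    [[0.3, 0, -0.2], [0.0026, -0.0045, 0.12], 0.4],
    [[0.3, 0, -0.2], [0.0026, -0.0045, 0.12], 0.4],
    [[0.3, 0, -0.2], [0.0026, -0.0045, 0.12], 0.4]
  ]
}}

```text
time: 3.92
tool_pos: [550.7, 345.3, 175.4]
tcp_rot: [-180.0, -35.0, 48.5]
ft_force: [-0.2, -0.0, -0.2]
finger_gap: 59.6
```

Run:
```python
from h import *
from bench import snapshot
st(); C=np.array([555,349,165]); rel(C-AX*3,Rtilt())
for n in CI:
    p,d=snapshot(n); cv2.imwrite(f"pics/{n}3.png",p)
    b={"side":(120,230,240,310),"top":(60,150,190,240)}[n]; crop(p,*b,6,f"pics/c3{n}.png")
```

```text
{'time': 3.92, 'joint_pos': [18.68, -7.92, 115.24, 24.31, 44.02, 46.84], 'tool_pos': [550.7, 345.26, 175.38], 'tcp_rot': [-179.97, -35.05, 48.52], 'ft_force': [-0.17, -0.02, -0.16], 'finger_gap': 59.57}
turn [-0.04, -0.05, 0.01] shift [-0.0013, 0.0008, 0.0147]
```

View pics/c3side.png

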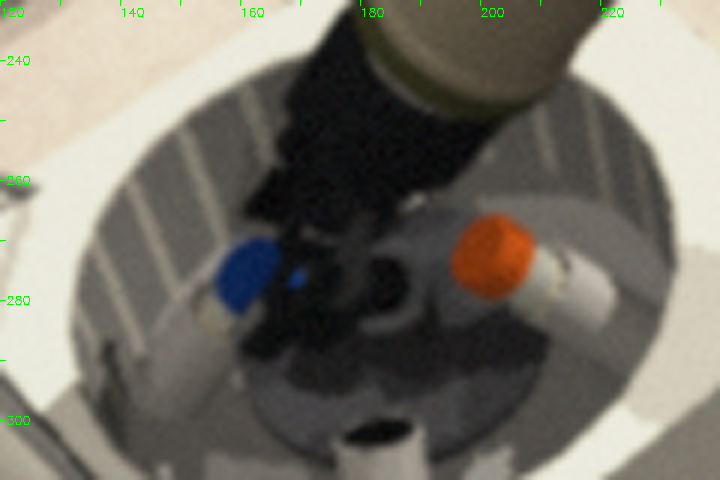

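View pics/c3top.png

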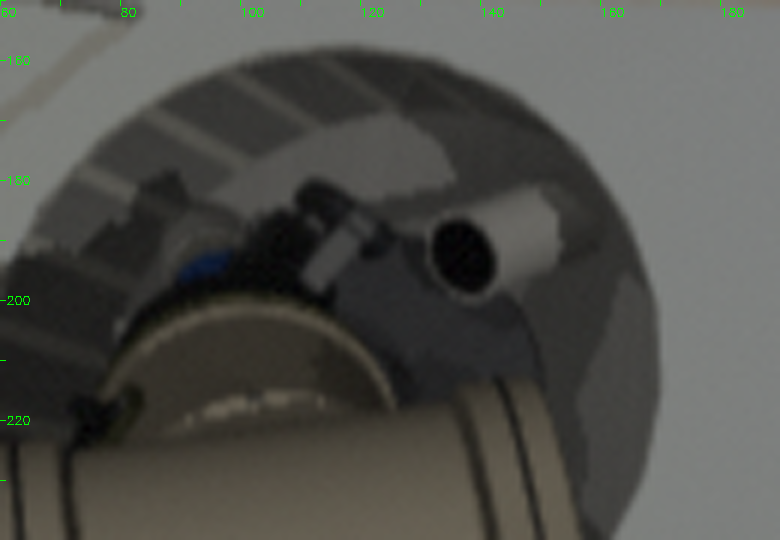

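Blue cap (side ≈163,276) is between the fingers. I'll advance to the grasp depth and close.

Request:
{"fn": "jog_arm", "kwargs": {
  "plan": [
    [[0, 0, 0], [-0.0013, 0.0008, 0.008], 0.4],
    [[0, 0, 0], [-0.0013, 0.0008, 0.0145], 0.4],
    [[0, 0, 0], [-0.0013, 0.0008, 0.0145], 0.4],
    [[0, 0, 0], [-0.0013, 0.0008, 0.0145], 0.1],
    [[0, 0, 0], [-0.0013, 0.0008, 0.0145], -0.2],
    [[0, 0, 0], [-0.0013, 0.0008, 0.0145], -0.4],
    [[0, 0, 0], [-0.0013, 0.0008, 0.0145], -0.6],
    [[0, 0, 0], [-0.0013, 0.0008, 0.0145], -0.6],
    [[0, 0, 0], [-0.0013, 0.0008, 0.0145], -0.6]
  ],
  "force": 40
}}

```text
time: 5.15
tool_pos: [556.2, 350.3, 162.5]
tcp_rot: [-180.0, -35.0, 48.5]
ft_force: [2.0, -2.3, 3.7]
finger_gap: 30.7
```

Run:
```python
from h import *
st()
s=sense(); C=s["tool_pos"]; rel(C+AX*90,Rtilt())
```

```text
{'time': 5.15, 'joint_pos': [19.05, -5.77, 114.73, 24.81, 42.38, 46.32], 'tool_pos': [556.24, 350.28, 162.52], 'tcp_rot': [-179.98, -35.05, 48.52], 'ft_force': [1.95, -2.27, 3.68], 'finger_gap': 30.72}
turn [-0.03, -0.05, 0.01] shift [0.0001, -0.0, -0.09]
```

Request:
{"fn": "jog_arm", "kwargs": {
  "plan": [
    [[0, 0, 0], [0, 0, -0.004], -0.7],
    [[0, 0, 0], [0, 0, -0.012], -0.7],
    [[0, 0, 0], [0, 0, -0.022], -0.7],
    [[0, 0, 0], [0, 0, -0.034], -0.7],
    [[0, 0, 0], [0, 0, -0.046], -0.7],
    [[0, 0, 0], [0, 0, -0.058], -0.7],
    [[0, 0, 0], [0, 0, -0.07], -0.7],
    [[0, 0, 0], [0, 0, -0.082], -0.7],
    [[0, 0, 0], [0, 0, -0.092], -0.7],
    [[0, 0, 0], [0, 0, -0.1], -0.7],
    [[0, 0, 0], [0, 0, -0.1], -0.7],
    [[0, 0, 0], [0, 0, -0.1], -0.7]
  ],
  "force": 40
}}

```text
time: 6.65
tool_pos: [517.7, 307.2, 243.5]
tcp_rot: [-179.9, -35.0, 48.5]
ft_force: [0.1, -0.1, -0.9]
finger_gap: 30.6
```

Run:
```python
from h import *
from bench import snapshot
st()
for n in CI:
    p,d=snapshot(n); cv2.imwrite(f"pics/{n}4.png",p)
    b={"side":(120,190,240,310),"top":(60,150,190,240)}[n]; crop(p,*b,5,f"pics/c4{n}.png")
```

```text
{'time': 6.65, 'joint_pos': [15.16, -19.96, 117.81, 22.96, 54.17, 47.73], 'tool_pos': [517.74, 307.24, 243.46], 'tcp_rot': [-179.92, -34.97, 48.5], 'ft_force': [0.13, -0.09, -0.93], 'finger_gap': 30.6}
```

View pics/c4side.png

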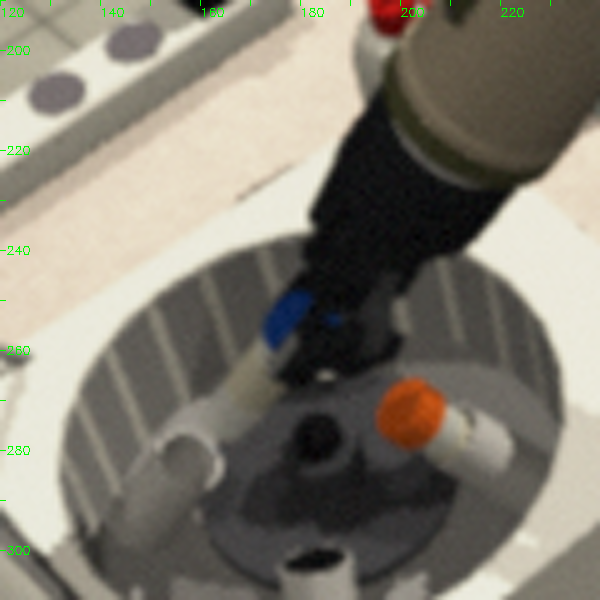

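View pics/c4top.png

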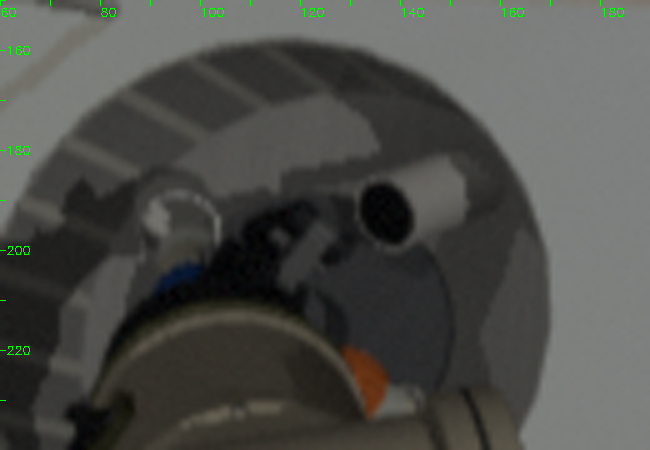

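Run:
```python
from h import *
from bench import snapshot
print(atz("top",(398.2,189.7),70),atz("side",(325.7,164.5),70),tri((325.7,164.5),(398.2,189.7)))
# depth segmentation of pan from the top
D=np.load("pics/top0.npy");P=cloud("top",D);Q=P.reshape(-1,3)
m=(abs(Q[:,2]-70)<4)&(np.hypot(Q[:,0]-578,Q[:,1]+327)<75);q=Q[m];print(m.sum(),q.min(0),q.max(0))
c,r=cv2.minEnclosingCircle(q[:,:2].astype(np.float32));print(c,r)
D=np.load("pics/side0.npy");P=cloud("side",D);Q=P.reshape(-1,3)
m=(abs(Q[:,2]-70)<4)&(np.hypot(Q[:,0]-578,Q[:,1]+327)<75);q=Q[m];print(m.sum(),q.min(0),q.max(0))
c,r=cv2.minEnclosingCircle(q[:,:2].astype(np.float32));print(c,r)
s=sense();p=s["tool_pos"]
rel(p+[0,0,140],Rtilt())
rel([560,0,390],Rdown(40),p+[0,0,140],Rtilt())
```

```text
[ 579.11085554 -329.83335303   70.        ] [ 574.71118019 -325.24895686   70.        ] (array([ 580.29582779, -332.02438268,   62.19580976]), [0.4989722422912422, 0.49897224229125514])
1745 [ 525.15769429 -389.22690678   66.09235153] [ 637.89248745 -274.75262413   73.98517353]
(583.1205444335938, -332.9844970703125) 59.46550369262695
542 [ 523.69541473 -388.02160761   66.00231849] [ 638.24442465 -273.89473086   73.97956254]
(581.7944946289062, -331.18865966796875) 58.973270416259766
turn [-0.1, 0.06, -0.0] shift [0.0802, -0.0002, -0.1148]
turn [-2.6, -34.93, 8.23] shift [-0.1616, 0.2354, -0.1215]
```

Request:
{"fn": "jog_arm", "kwargs": {
  "plan": [
    [[0, 0, 0], [0.01, 0, -0.014], -0.7],
    [[0, 0, 0], [0.025, 0, -0.036], -0.7],
    [[0, 0, 0], [0.043, 0, -0.062], -0.7],
    [[0, 0, 0], [0.06, 0, -0.086], -0.7],
    [[0, 0, 0], [0.073, 0, -0.104], -0.7],
    [[0, 0, 0], [0.08, 0, -0.115], -0.7],
    [[0, 0, 0], [0.08, 0, -0.115], -0.7]
  ]
}}

```text
time: 7.62
tool_pos: [518.0, 307.0, 385.6]
tcp_rot: [180.0, -35.1, 48.6]
ft_force: [0.3, 0.2, -0.4]
finger_gap: 31.1
```

Run:
```python
from h import *
st(); rel([560,0,390],Rdown(42))
```

```text
{'time': 7.62, 'joint_pos': [15.11, -22.87, 105.29, 19.91, 68.42, 54.03], 'tool_pos': [518.02, 306.99, 385.56], 'tcp_rot': [179.98, -35.1, 48.56], 'ft_force': [0.3, 0.15, -0.45], 'finger_gap': 31.14}
turn [-1.99, -35.06, 6.35] shift [-0.163, 0.2347, -0.1199]
```

Request:
{"fn": "jog_arm", "kwargs": {
  "plan": [
    [[-0.1, -1.8, 0.3], [-0.008, 0.012, -0.006], -0.7],
    [[-0.3, -5.2, 0.9], [-0.024, 0.035, -0.018], -0.7],
    [[-0.6, -9.5, 1.7], [-0.044, 0.063, -0.032], -0.7],
    [[-0.8, -14, 2.5], [-0.065, 0.094, -0.048], -0.7],
    [[-1.1, -18.5, 3.4], [-0.086, 0.124, -0.063], -0.7],
    [[-1.3, -23, 4.2], [-0.107, 0.155, -0.079], -0.7],
    [[-1.5, -27.5, 5], [-0.128, 0.184, -0.094], -0.7],
    [[-1.7, -31, 5.6], [-0.144, 0.208, -0.106], -0.7],
    [[-1.9, -33.5, 6.1], [-0.156, 0.225, -0.115], -0.7],
    [[-2, -35, 6.3], [-0.163, 0.235, -0.12], -0.7],
    [[-2, -35, 6.3], [-0.163, 0.235, -0.12], -0.7],
    [[-2, -35, 6.3], [-0.163, 0.235, -0.12], -0.7]
  ]
}}

```text
time: 9.12
tool_pos: [559.7, 0.4, 388.5]
tcp_rot: [-179.9, 0.0, 42.1]
ft_force: [0.5, 0.5, -0.4]
finger_gap: 30.5
```

Run:
```python
from h import *
st(); rel([580,-331,300],Rdown(42))
```

```text
{'time': 9.12, 'joint_pos': [-5.23, 0.46, 78.13, 0.03, 101.46, 42.7], 'tool_pos': [559.7, 0.37, 388.51], 'tcp_rot': [-179.95, 0.01, 42.08], 'ft_force': [0.47, 0.47, -0.35], 'finger_gap': 30.5}
turn [-0.05, 0.01, 0.08] shift [-0.207, 0.2596, 0.0883]
```

Request:
{"fn": "jog_arm", "kwargs": {
  "plan": [
    [[0, 0, 0], [-0.01, 0.013, 0.004], -0.7],
    [[0, 0, 0], [-0.03, 0.038, 0.012], -0.7],
    [[0, 0, 0], [-0.056, 0.07, 0.024], -0.7],
    [[0, 0, 0], [-0.082, 0.103, 0.035], -0.7],
    [[0, 0, 0], [-0.108, 0.136, 0.046], -0.7],
    [[0, 0, 0], [-0.134, 0.168, 0.057], -0.7],
    [[0, 0, 0], [-0.16, 0.2, 0.068], -0.7],
    [[0, 0, 0], [-0.182, 0.228, 0.077], -0.7],
    [[0, 0, 0], [-0.198, 0.248, 0.084], -0.7],
    [[0, 0, 0], [-0.207, 0.2595, 0.088], -0.7],
    [[0, 0, 0], [-0.207, 0.2595, 0.088], -0.7],
    [[0, 0, 0], [-0.207, 0.2595, 0.088], -0.7]
  ]
}}

```text
time: 10.62
tool_pos: [580.0, -331.0, 301.0]
tcp_rot: [-180.0, 0.0, 42.1]
ft_force: [0.9, -0.3, -0.4]
finger_gap: 30.7
```

Run:
```python
from h import *
from bench import snapshot
st()
for n in CI:
    p,d=snapshot(n); cv2.imwrite(f"pics/{n}5.png",p); np.save(f"pics/{n}5.npy",d)
    t=sense()["tool_pos"]; print(n,proj(n,t),proj(n,t-[0,0,84]),proj(n,[580,-331,70]))
    b={"side":(290,40,390,190),"top":(330,120,460,270)}[n]; crop(p,*b,4,f"pics/c5{n}.png")
```

```text
{'time': 10.62, 'joint_pos': [-34.1, 17.27, 68.61, -0.02, 94.14, 13.82], 'tool_pos': [580.01, -330.97, 301.01], 'tcp_rot': [-179.98, 0.03, 42.08], 'ft_force': [0.89, -0.32, -0.39], 'finger_gap': 30.69}
side [329.44546036 105.18056354] [327.900272   127.73794202] [325.54926534 162.94597793]
top [427.69051013 163.4534792 ] [415.4334665  174.31183755] [398.67166775 189.32045785]
```

View pics/c5side.png

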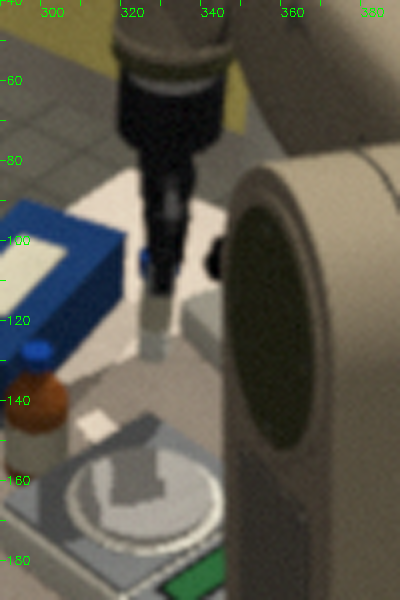

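View pics/c5top.png

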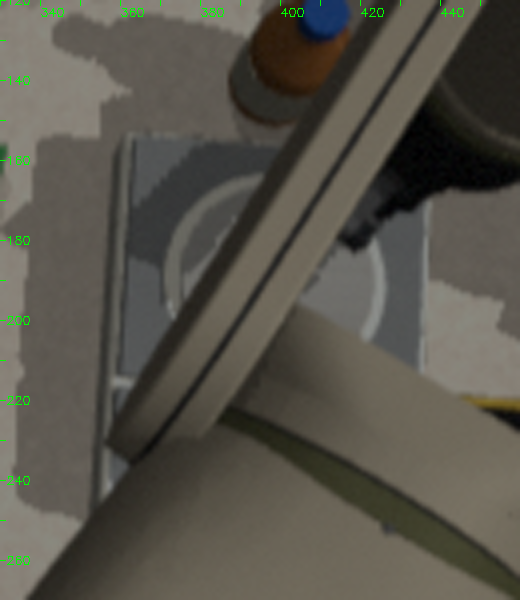

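Run:
```python
from h import *
p=cv2.imread("pics/side5.png"); crop(p,305,85,350,140,12,"pics/c5z.png")
t=np.array([580,-331,301.])
f,cx,cy,o,M=cam("side"); 
ex=np.array([np.cos(np.radians(42)),np.sin(np.radians(42)),0])
for x in(-13,0,13):
  for z in (-84,-60,-30,0): print(x,z,proj("side",t+ex*x+[0,0,z]).round(1))
```

```text
-13 -84 [332.1 127.7]
-13 -60 [332.6 121.5]
-13 -30 [333.2 113.5]
-13 0 [333.8 105.2]
0 -84 [328.  127.8]
0 -60 [328.4 121.5]
0 -30 [328.9 113.5]
0 0 [329.5 105.2]
13 -84 [323.8 127.8]
13 -60 [324.2 121.6]
13 -30 [324.7 113.6]
13 0 [325.2 105.3]
```

View pics/c5z.png

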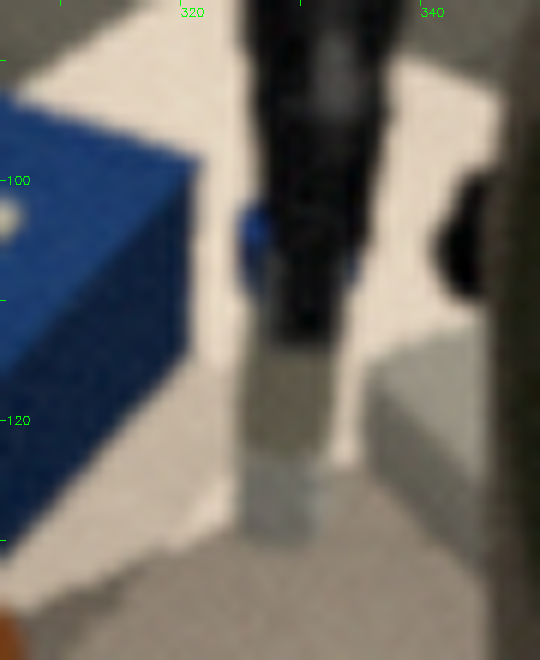

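Request:
{"fn": "jog_arm", "kwargs": {
  "plan": [
    [[0, 0, 0], [0, 0, 0.01], -0.7],
    [[0, 0, 0], [0, 0, 0.03], -0.7],
    [[0, 0, 0], [0, 0, 0.055], -0.7],
    [[0, 0, 0], [0, 0, 0.08], -0.7],
    [[0, 0, 0], [0, 0, 0.1], -0.7],
    [[0, 0, 0], [0, 0, 0.115], -0.7],
    [[0, 0, 0], [0, 0, 0.126], -0.7],
    [[0, 0, 0], [0, 0, 0.134], -0.7],
    [[0, 0, 0], [0, 0, 0.138], -0.7],
    [[0, 0, 0], [0, 0, 0.138], -0.7],
    [[0, 0, 0], [0, 0, 0.138], -0.7]
  ]
}}

```text
time: 12.1
tool_pos: [579.9, -331.9, 163.2]
tcp_rot: [180.0, 0.0, 42.0]
ft_force: [-0.2, -0.1, -0.4]
finger_gap: 30.3
```

Run:
```python
from h import *
from bench import snapshot
st()
n="side"
for n in CI:
    p,d=snapshot(n); cv2.imwrite(f"pics/{n}6.png",p);np.save(f"pics/{n}6.npy",d); st()
crop(cv2.imread("pics/side6.png"),295,120,360,190,9,"pics/c6.png")
t=sense()["tool_pos"];print(proj("side",t-[0,0,84]),proj("side",[580,-331,70]))
```

```text
{'time': 12.1, 'joint_pos': [-34.16, 20.73, 78.8, -0.04, 80.47, 13.81], 'tool_pos': [579.93, -331.93, 163.22], 'tcp_rot': [179.98, 0.04, 42.04], 'ft_force': [-0.2, -0.06, -0.41], 'finger_gap': 30.32}
{'time': 12.15, 'joint_pos': [-34.16, 20.73, 78.8, -0.04, 80.47, 13.81], 'tool_pos': [579.92, -331.93, 163.19], 'tcp_rot': [179.98, 0.04, 42.04], 'ft_force': [0.18, -0.04, -0.53], 'finger_gap': 31.25}
{'time': 12.2, 'joint_pos': [-34.16, 20.72, 78.8, -0.04, 80.46, 13.81], 'tool_pos': [579.91, -331.94, 163.19], 'tcp_rot': [179.98, 0.04, 42.04], 'ft_force': [-0.03, 0.04, -0.82], 'finger_gap': 30.45}
[325.88594407 160.76332934] [325.54926534 162.94597793]
```

View pics/c6.png

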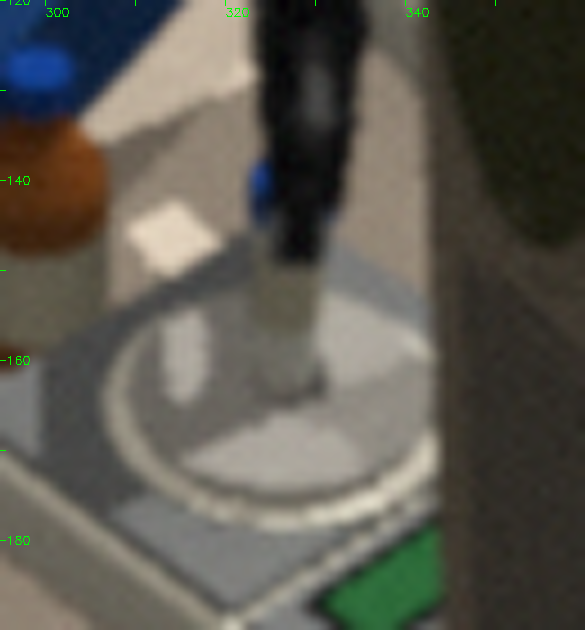

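Request:
{"fn": "jog_arm", "kwargs": {
  "plan": [
    [[0, 0, 0], [0, 0, 0.001], -0.7],
    [[0, 0, 0], [0, 0, 0.002], -0.7],
    [[0, 0, 0], [0, 0, 0.003], -0.7],
    [[0, 0, 0], [0, 0, 0.004], -0.7],
    [[0, 0, 0], [0, 0, 0.004], -0.7],
    [[0, 0, 0], [0, 0, 0.004], -0.7]
  ]
}}

```text
time: 12.95
tool_pos: [579.6, -331.7, 158.5]
tcp_rot: [-180.0, 0.1, 42.0]
ft_force: [-0.2, 0.2, -0.9]
finger_gap: 31.2
```

Request:
{"fn": "jog_arm", "kwargs": {
  "plan": [
    [[0, 0, 0], [0, 0, 0.001], -0.7],
    [[0, 0, 0], [0, 0, 0.002], -0.7],
    [[0, 0, 0], [0, 0, 0.002], -0.7],
    [[0, 0, 0], [0, 0, 0.002], -0.7]
  ]
}}

```text
time: 13.45
tool_pos: [579.6, -331.8, 156.5]
tcp_rot: [-180.0, 0.1, 42.0]
ft_force: [-0.1, -0.5, -0.3]
finger_gap: 30.6
```

Request:
{"fn": "jog_arm", "kwargs": {
  "plan": [
    [[0, 0, 0], [0, 0, 0.0007], -0.7],
    [[0, 0, 0], [0, 0, 0.0015], -0.7],
    [[0, 0, 0], [0, 0, 0.0015], -0.7],
    [[0, 0, 0], [0, 0, 0.0015], -0.7]
  ]
}}

```text
time: 13.95
tool_pos: [579.7, -331.8, 155.2]
tcp_rot: [-180.0, 0.1, 42.0]
ft_force: [0.4, 0.7, 0.9]
finger_gap: 30.8
```

Run:
```python
from h import *
from bench import snapshot
for i in range(2):
    p,d=snapshot("side"); s=sense(); print(s["ft_force"],s["tool_pos"],s["wrist_torque"])
cv2.imwrite("pics/side7.png",p); crop(p,305,125,350,180,12,"pics/c7.png")
```

```text
[-0.27787922 -0.04701684  1.11147663] [ 579.67025396 -331.75920922  155.14928243] [-0.0147928   0.05389943 -0.03316142]
[-0.89484701 -0.98557608  1.58098027] [ 579.67187325 -331.77871561  155.13732327] [ 0.03839474  0.03414271 -0.01404526]
```

View pics/c7.png

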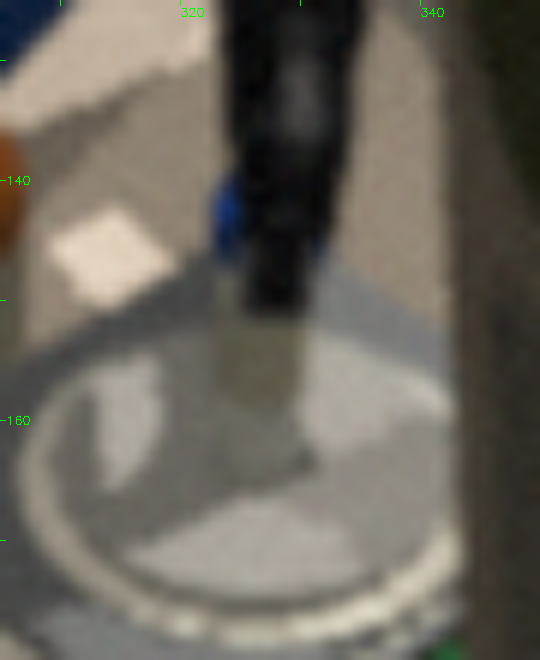

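Request:
{"fn": "jog_arm", "kwargs": {
  "plan": [
    [[0, 0, 0], [0, 0, -0.0006], -0.7],
    [[0, 0, 0], [0, 0, -0.0006], -0.5],
    [[0, 0, 0], [0, 0, -0.0006], -0.36],
    [[0, 0, 0], [0, 0, -0.0006], -0.32],
    [[0, 0, 0], [0, 0, -0.0006], -0.3],
    [[0, 0, 0], [0, 0, -0.0006], -0.28],
    [[0, 0, 0], [0, 0, -0.0006], -0.26],
    [[0, 0, 0], [0, 0, -0.0006], -0.24],
    [[0, 0, 0], [0, 0, -0.0006], -0.22],
    [[0, 0, 0], [0, 0, -0.0006], -0.19],
    [[0, 0, 0], [0, 0, -0.0006], -0.16]
  ],
  "force": 20
}}

```text
time: 15.42
tool_pos: [579.6, -331.7, 155.6]
tcp_rot: [-180.0, 0.1, 42.0]
ft_force: [0.1, 0.4, -0.2]
finger_gap: 36.0
```

Run:
```python
from h import *
from bench import snapshot
st()
p,d=snapshot("side")
cv2.imwrite("pics/side8.png",p); crop(p,305,125,350,180,12,"pics/c8.png")
```

```text
{'time': 15.42, 'joint_pos': [-34.16, 21.06, 79.21, -0.04, 79.79, 13.81], 'tool_pos': [579.58, -331.7, 155.56], 'tcp_rot': [-179.96, 0.05, 42.04], 'ft_force': [0.11, 0.41, -0.17], 'finger_gap': 36.02}
```

View pics/c8.png

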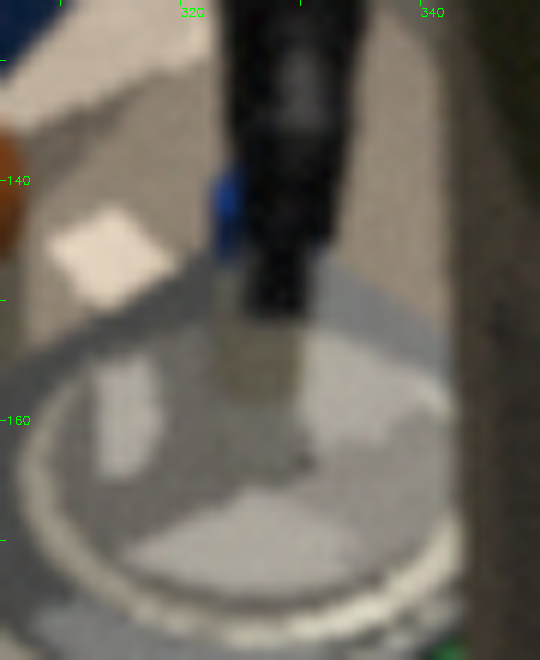

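Released and still upright. Now I'll open a bit wider, then lift straight up.

Request:
{"fn": "jog_arm", "kwargs": {
  "plan": [
    [[0, 0, 0], [0, 0, 0], -0.08],
    [[0, 0, 0], [0, 0, 0], 0.05],
    [[0, 0, 0], [0, 0, 0], 0.2],
    [[0, 0, 0], [0, 0, 0], 0.3],
    [[0, 0, 0], [0, 0, -0.005], 0.3],
    [[0, 0, 0], [0, 0, -0.02], 0.3],
    [[0, 0, 0], [0, 0, -0.045], 0.3],
    [[0, 0, 0], [0, 0, -0.08], 0.3],
    [[0, 0, 0], [0, 0, -0.12], 0.3],
    [[0, 0, 0], [0, 0, -0.15], 0.3],
    [[0, 0, 0], [0, 0, -0.16], 0.3],
    [[0, 0, 0], [0, 0, -0.16], 0.3]
  ]
}}

```text
time: 16.98
tool_pos: [580.0, -331.9, 316.4]
tcp_rot: [180.0, 0.0, 42.0]
ft_force: [-0.1, 0.4, -0.7]
finger_gap: 55.2
```

Run:
```python
from h import *
from bench import snapshot
st()
for n in CI:
    p,d=snapshot(n); cv2.imwrite(f"pics/{n}9.png",p); np.save(f"pics/{n}9.npy",d)
crop(cv2.imread("pics/side9.png"),295,110,360,190,7,"pics/c9.png")
# pipette: tip (503.7,24.5) bulb end (427.5,-109.5)
a=np.array([503.7,24.3]);b=np.array([427.4,-109.6]);u=(a-b)/np.linalg.norm(a-b);print(np.linalg.norm(a-b),(a+b)/2,np.degrees(np.arctan2(u[1],u[0])))
```

```text
{'time': 16.98, 'joint_pos': [-34.15, 17.23, 67.08, -0.04, 95.65, 13.81], 'tool_pos': [580.03, -331.86, 316.39], 'tcp_rot': [179.95, 0.03, 42.04], 'ft_force': [-0.07, 0.43, -0.72], 'finger_gap': 55.25}
154.11327003214228 [465.55 -42.65] 60.324288624600776
```

View pics/c9.png

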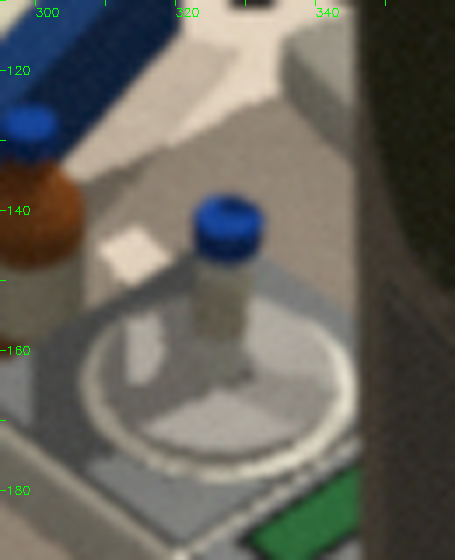

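View pics/top9.png

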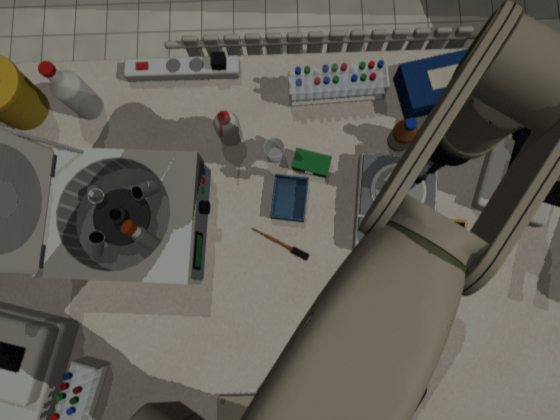

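Run:
```python
from h import *
np.set_printoptions(precision=1,suppress=True)
B={"top":(245,222,315,266),"side":(265,228,325,258)}
for n in CI:
    im=cv2.imread(f"pics/{n}0.png"); x0,y0,x1,y1=B[n]; c=cv2.resize(im[y0:y1,x0:x1],None,fx=8,fy=8,interpolation=cv2.INTER_CUBIC)
    h=cv2.cvtColor(c,cv2.COLOR_BGR2HSV).astype(int)
    dark=h[...,2]<60; am=(h[...,1]>130)&(h[...,2]>=60); red=am&((h[...,0]>174)|(h[...,0]<4))
    m=(dark|am).astype(np.uint8); k,l,s,ce=cv2.connectedComponentsWithStats(m); i=1+np.argmax(s[1:,4]); m=l==i
    vis=c.copy(); vis[m]=vis[m]//2+np.array([0,100,0],np.uint8); vis[red]=(0,0,255); cv2.imwrite(f"pics/p_{n}.png",vis)
    def tp(v,u): return np.array([atz(n,((uu+.5)/8-.5+x0,(vv+.5)/8-.5+y0),4)[:2] for vv,uu in zip(v,u)])
    v,u=np.nonzero(m); P=tp(v[::5],u[::5]); mu=P.mean(0); 
    v,u=np.nonzero(am&m); S=tp(v[::3],u[::3]); sm=S.mean(0); d=np.linalg.svd(S-sm)[2][0]; d*=np.sign(d[1])
    t=(P-sm)@d; lo,hi=np.percentile(t,[.3,99.7]); lat=(P-sm)@np.array([-d[1],d[0]])
    v,u=np.nonzero(red&m); Rr=tp(v,u); 
    print(n,"ends",sm+d*lo,sm+d*hi,"len",hi-lo,"mid",sm+d*(lo+hi)/2,"ang",np.degrees(np.arctan2(d[1],d[0])),"collar",Rr.mean(0), "collar to mid",((Rr.mean(0)-sm)@d-(lo+hi)/2))
```

```text
side ends [ 430.9 -113.2] [496.    6.9] len 136.61559177692763 mid [463.5 -53.1] ang 61.51746281878959 collar [451.  -75.3] collar to mid -25.39996630168499
top ends [ 428.  -112.1] [487.3  -5.4] len 122.09047104730328 mid [457.7 -58.8] ang 60.9525948524451 collar [450.5 -71.9] collar to mid -14.941011632832623
```

View pics/p_top.png

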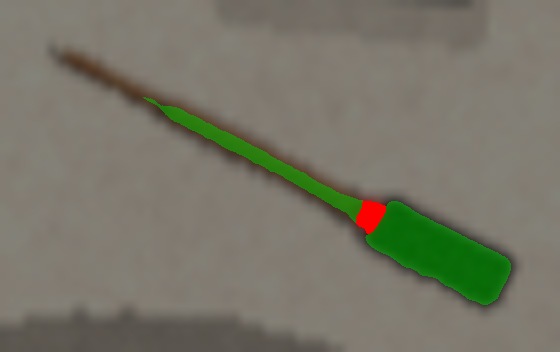

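Run:
```python
from h import *
rel([462.6,-51.4,130],Rdown(61))
```

```text
turn [-0.19, 0.06, -18.96] shift [0.1011, -0.2856, 0.1846]
```

Request:
{"fn": "jog_arm", "kwargs": {
  "plan": [
    [[0, 0, -5], [0.02, -0.057, 0.0], -0.2],
    [[0, 0, -10], [0.05, -0.14, 0.04], -0.2],
    [[0, 0, -19], [0.08, -0.22, 0.1], -0.2],
    [[-0.2, 0, -19], [0.101, -0.2856, 0.1846], -0.2],
    [[-0.2, 0, -19], [0.101, -0.2856, 0.1846], -0.2],
    [[-0.2, 0, -19], [0.101, -0.2856, 0.1846], -0.2],
    [[-0.2, 0, -19], [0.101, -0.2856, 0.1846], -0.2],
    [[-0.2, 0, -19], [0.101, -0.2856, 0.1846], -0.2],
    [[-0.2, 0, -19], [0.101, -0.2856, 0.1846], -0.2],
    [[-0.2, 0, -19], [0.101, -0.2856, 0.1846], -0.2]
  ]
}}

```text
time: 18.32
tool_pos: [464.4, -52.9, 132.2]
tcp_rot: [179.7, 0.0, 61.0]
ft_force: [-0.3, -0.7, -0.0]
finger_gap: 34.6
```

Run:
```python
from h import *
from bench import snapshot
st(); rel([462.6,-51.4,40],Rdown(61));rel([462.6,-51.4,19],Rdown(61))
for n in CI:
    p,d=snapshot(n); cv2.imwrite(f"pics/{n}10.png",p); np.save(f"pics/{n}10.npy",d)
    print(n,proj(n,[462.6,-51.4,4]),proj(n,[466,-45.3,4]))
    b={"side":(250,180,330,260),"top":(240,190,320,270)}[n]; crop(p,*b,7,f"pics/c10{n}.png")
```

```text
{'time': 18.32, 'joint_pos': [-12.71, -8.6, 113.64, -0.12, 74.74, 16.35], 'tool_pos': [464.39, -52.92, 132.22], 'tcp_rot': [179.75, 0.04, 60.97], 'ft_force': [-0.32, -0.68, -0.02], 'finger_gap': 34.56}
turn [0.25, 0.04, -0.03] shift [0.0005, -0.0027, 0.0922]
turn [0.25, 0.04, -0.03] shift [0.0005, -0.0028, 0.1132]
side [296.89452553 241.80136776] [294.74537889 242.38774061]
top [282.47253824 243.79903873] [279.99768969 242.49177434]
```

View pics/c10side.png

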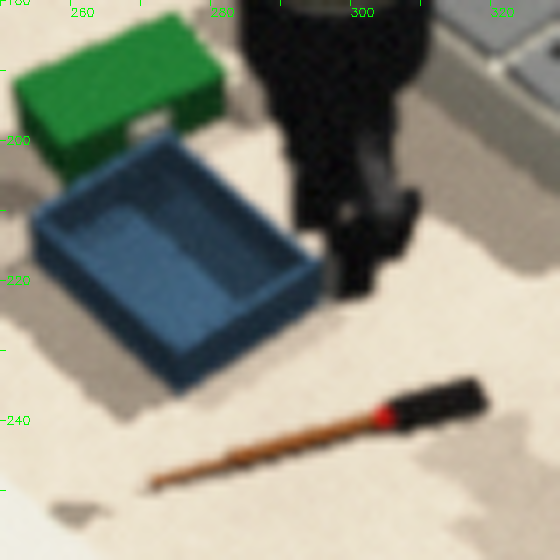

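View pics/c10top.png

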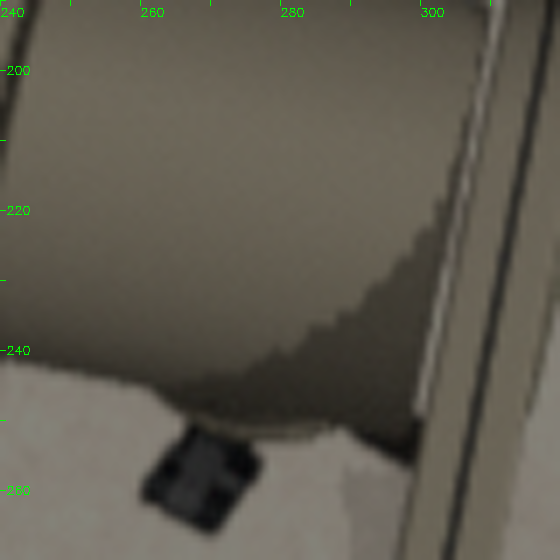

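Request:
{"fn": "jog_arm", "kwargs": {
  "plan": [
    [[0.2, 0, 0], [0.0005, -0.0028, 0.02], -0.2],
    [[0.2, 0, 0], [0.0005, -0.0028, 0.045], -0.2],
    [[0.2, 0, 0], [0.0005, -0.0028, 0.07], -0.2],
    [[0.2, 0, 0], [0.0005, -0.0028, 0.09], -0.2],
    [[0.2, 0, 0], [0.0005, -0.0028, 0.1], -0.2],
    [[0.2, 0, 0], [0.0005, -0.0028, 0.105], -0.2],
    [[0.2, 0, 0], [0.0005, -0.0028, 0.108], -0.2],
    [[0.2, 0, 0], [0.0005, -0.0028, 0.108], -0.2]
  ]
}}

```text
time: 19.42
tool_pos: [461.7, -50.6, 23.5]
tcp_rot: [-180.0, 0.1, 61.0]
ft_force: [-0.6, -0.0, 0.6]
finger_gap: 34.3
```

Run:
```python
from h import *
from bench import snapshot
st(); rel([462.6,-51.4,19],Rdown(61))
for n in CI:
    p,d=snapshot(n); cv2.imwrite(f"pics/{n}11.png",p)
crop(cv2.imread("pics/side11.png"),260,200,330,260,9,"pics/c11.png")
```

```text
{'time': 19.42, 'joint_pos': [-12.54, 0.51, 117.7, -0.06, 61.83, 16.45], 'tool_pos': [461.67, -50.55, 23.53], 'tcp_rot': [-179.98, 0.06, 61.04], 'ft_force': [-0.6, -0.01, 0.63], 'finger_gap': 34.27}
turn [-0.02, 0.06, 0.04] shift [-0.0003, 0.0012, 0.0045]
```

View pics/c11.png

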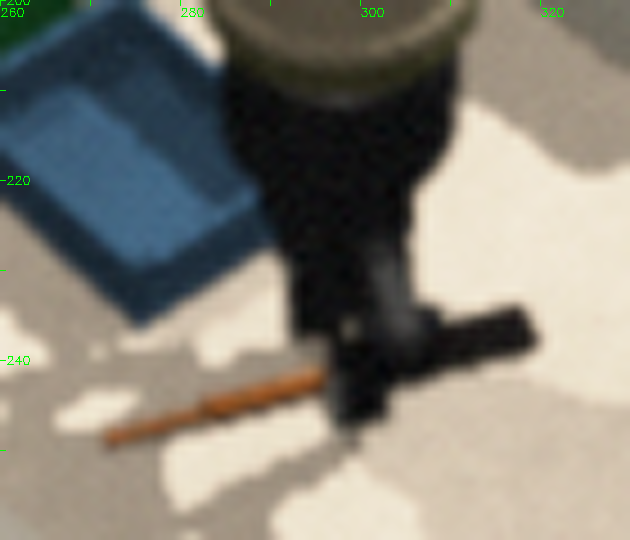

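Request:
{"fn": "jog_arm", "kwargs": {
  "plan": [
    [[0, 0, 0], [-0.0003, 0.0012, 0.0025], -0.2],
    [[0, 0, 0], [-0.0003, 0.0012, 0.0045], -0.2],
    [[0, 0, 0], [-0.0003, 0.0012, 0.0045], -0.4],
    [[0, 0, 0], [-0.0003, 0.0012, 0.0045], -0.6],
    [[0, 0, 0], [-0.0003, 0.0012, 0.0045], -0.8],
    [[0, 0, 0], [-0.0003, 0.0012, 0.0045], -1],
    [[0, 0, 0], [-0.0003, 0.0012, 0.0045], -1],
    [[0, 0, 0], [-0.0003, 0.0012, 0.0045], -1]
  ],
  "force": 25
}}

```text
time: 20.52
tool_pos: [462.3, -51.3, 18.7]
tcp_rot: [-180.0, 0.1, 61.0]
ft_force: [-0.1, 1.3, 2.2]
finger_gap: 6.3
```

Request:
{"fn": "jog_arm", "kwargs": {
  "plan": [
    [[0, 0, 0], [0, 0, -0.004], -1],
    [[0, 0, 0], [0, 0, -0.014], -1],
    [[0, 0, 0], [0, 0, -0.03], -1],
    [[0, 0, 0], [0, 0, -0.05], -1],
    [[0, 0, 0], [0, 0, -0.07], -1],
    [[0, 0, 0], [0, 0, -0.085], -1],
    [[0, 0, 0], [0, 0, -0.095], -1],
    [[0, 0, 0], [0, 0, -0.095], -1],
    [[0, 0, 0], [0, 0, -0.095], -1]
  ]
}}

```text
time: 21.65
tool_pos: [461.9, -51.1, 112.9]
tcp_rot: [-179.9, 0.1, 61.0]
ft_force: [0.4, -0.2, -0.6]
finger_gap: 6.5
```

Run:
```python
from h import *
from bench import snapshot
st()
for n in CI:
    p,d=snapshot(n); cv2.imwrite(f"pics/{n}12.png",p)
crop(cv2.imread("pics/side12.png"),245,170,345,250,7,"pics/c12.png")
crop(cv2.imread("pics/top12.png"),220,170,340,270,6,"pics/c12t.png")
t=sense()["tool_pos"];u=np.array([np.cos(np.radians(61)),np.sin(np.radians(61)),0])
for k in(-70.5,-23,7,84.5):
    print(k,[proj(n,t+u*k-[0,0,15]).round(1) for n in CI])
```

```text
{'time': 21.65, 'joint_pos': [-12.6, -7.36, 114.67, -0.06, 72.83, 16.37], 'tool_pos': [461.86, -51.14, 112.93], 'tcp_rot': [-179.88, 0.09, 61.04], 'ft_force': [0.35, -0.17, -0.56], 'finger_gap': 6.51}
-70.5 [array([319.8, 215.9]), array([308.9, 255. ])]
-23 [array([304.7, 220. ]), array([290.4, 245.3])]
7 [array([295. , 222.5]), array([278.8, 239.2])]
84.5 [array([269.6, 229.3]), array([249. , 223.6])]
```

View pics/c12.png

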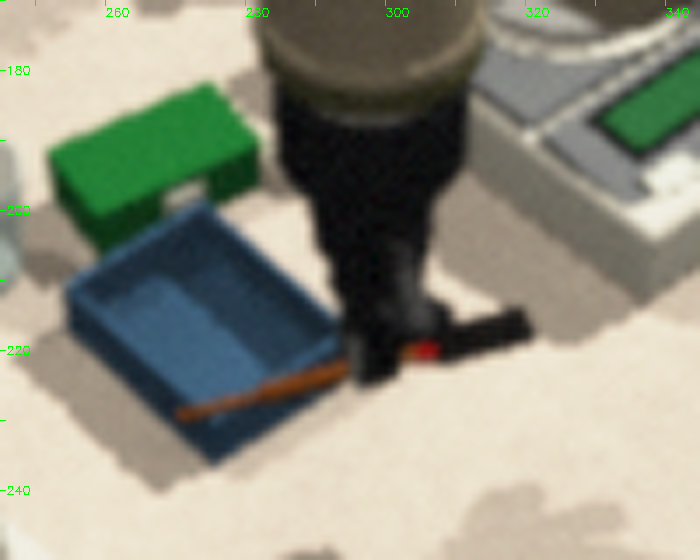

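View pics/c12t.png

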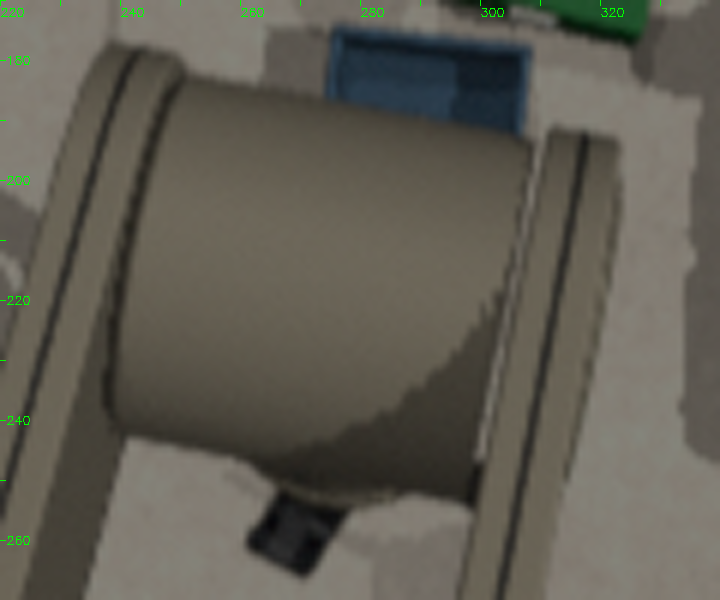

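Run:
```python
from h import *
rel([571.3,-72.5,113],Rdown(82.3))
```

```text
turn [-0.16, 0.07, -21.26] shift [0.0344, 0.1062, -0.0006]
```

Request:
{"fn": "jog_arm", "kwargs": {
  "plan": [
    [[0, 0, -2], [0.002, 0.006, 0], -1],
    [[0, 0, -5], [0.007, 0.022, 0], -1],
    [[0, 0, -9], [0.013, 0.042, 0], -1],
    [[0, 0, -13], [0.02, 0.063, 0], -1],
    [[0, 0, -17], [0.027, 0.084, 0], -1],
    [[0, 0, -20], [0.032, 0.099, 0], -1],
    [[-0.1, 0, -21.3], [0.0345, 0.1062, -0.0005], -1],
    [[-0.1, 0, -21.3], [0.0345, 0.1062, -0.0005], -1],
    [[-0.1, 0, -21.3], [0.0345, 0.1062, -0.0005], -1]
  ]
}}

```text
time: 22.88
tool_pos: [571.4, -72.3, 113.7]
tcp_rot: [-180.0, 0.1, 82.3]
ft_force: [-0.1, -0.3, -0.7]
finger_gap: 6.2
```

Run:
```python
from h import *
from bench import snapshot
st();rel([571.3,-72.5,56],Rdown(82.3))
for n in CI:
    p,d=snapshot(n); cv2.imwrite(f"pics/{n}13.png",p)
crop(cv2.imread("pics/side13.png"),235,150,345,240,7,"pics/c13.png")
crop(cv2.imread("pics/top13.png"),220,140,340,240,6,"pics/c13t.png")
t=sense()["tool_pos"];a=np.radians(82.3);u=np.array([np.cos(a),np.sin(a),0])
for k in(-72.5,-25,5,82.5):
    print(k,[proj(n,t+u*k-[0,0,15]).round(1) for n in CI])
```

```text
{'time': 22.88, 'joint_pos': [-12.28, 9.75, 97.21, -0.07, 73.06, -4.57], 'tool_pos': [571.43, -72.33, 113.68], 'tcp_rot': [-179.97, 0.06, 82.32], 'ft_force': [-0.11, -0.29, -0.66], 'finger_gap': 6.16}
turn [-0.03, 0.06, 0.02] shift [-0.0001, -0.0001, 0.0577]
-72.5 [array([292.8, 188.7]), array([320.8, 196.5])]
-25 [array([281.1, 195.8]), array([300.4, 194.3])]
5 [array([273.5, 200.5]), array([287.5, 192.9])]
82.5 [array([253.2, 212.8]), array([254.4, 189.3])]
```

View pics/c13.png

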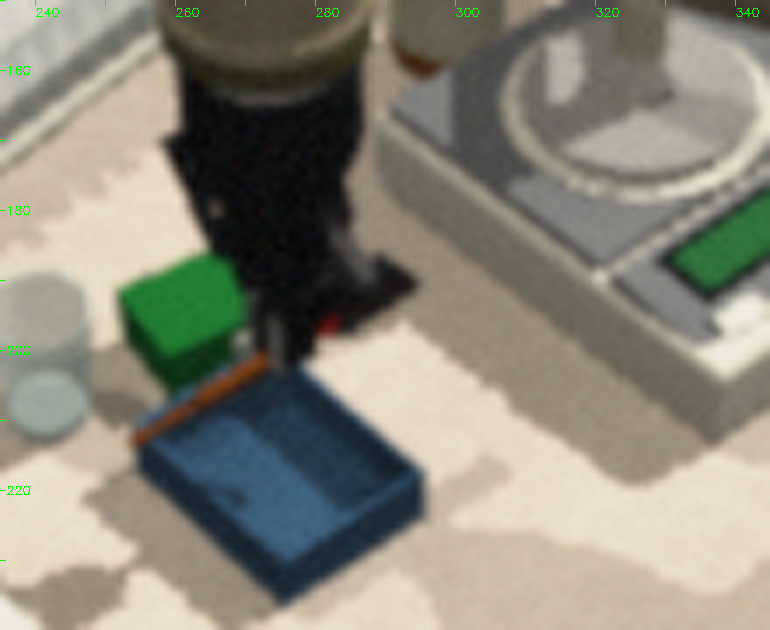

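View pics/c13t.png

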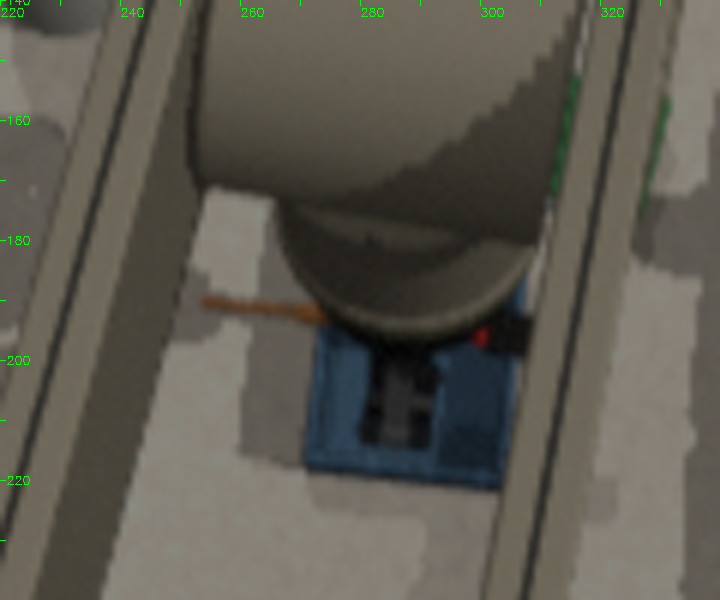

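Request:
{"fn": "jog_arm", "kwargs": {
  "plan": [
    [[0, 0, 0], [0, 0, 0.008], -1],
    [[0, 0, 0], [0, 0, 0.022], -1],
    [[0, 0, 0], [0, 0, 0.036], -1],
    [[0, 0, 0], [0, 0, 0.047], -1],
    [[0, 0, 0], [0, 0, 0.054], -1],
    [[0, 0, 0], [0, 0, 0.057], -1],
    [[0, 0, 0], [0, 0, 0.057], -1],
    [[0, 0, 0], [0, 0, 0.057], -1]
  ]
}}

```text
time: 23.98
tool_pos: [572.4, -72.6, 57.5]
tcp_rot: [179.9, 0.1, 82.3]
ft_force: [1.0, -0.8, -0.8]
finger_gap: 6.5
```

Run:
```python
from h import *
from bench import snapshot
st()
p,d=snapshot("side"); cv2.imwrite("pics/side14.png",p)
crop(p,235,165,325,245,7,"pics/c14.png"); st()
```

```text
{'time': 23.98, 'joint_pos': [-12.28, 13.79, 99.01, -0.07, 67.12, -4.6], 'tool_pos': [572.41, -72.63, 57.52], 'tcp_rot': [179.93, 0.07, 82.34], 'ft_force': [0.99, -0.83, -0.77], 'finger_gap': 6.49}
{'time': 24.02, 'joint_pos': [-12.28, 13.79, 99.01, -0.07, 67.12, -4.6], 'tool_pos': [572.41, -72.64, 57.53], 'tcp_rot': [179.93, 0.07, 82.34], 'ft_force': [0.21, 0.62, -0.38], 'finger_gap': 6.37}
```

View pics/c14.png

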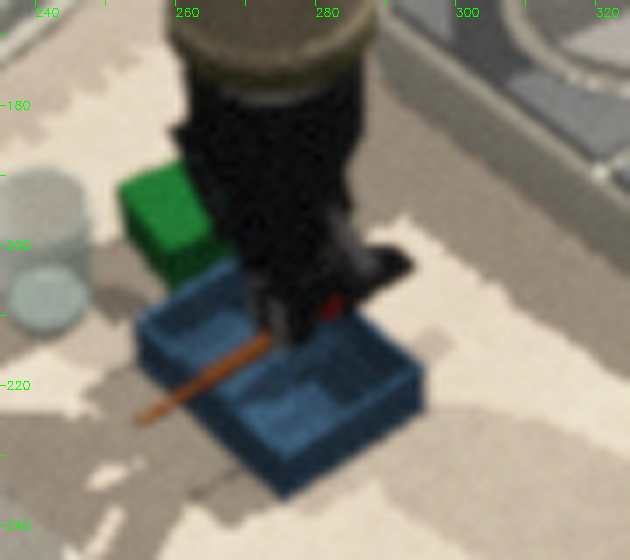

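Request:
{"fn": "jog_arm", "kwargs": {
  "plan": [
    [[0, 0, 0], [0, 0, 0.0015], -1],
    [[0, 0, 0], [0, 0, 0.003], -1],
    [[0, 0, 0], [0, 0, 0.0045], -1],
    [[0, 0, 0], [0, 0, 0.0055], -1],
    [[0, 0, 0], [0, 0, 0.0055], -1],
    [[0, 0, 0], [0, 0, 0.0055], -1]
  ]
}}

```text
time: 24.78
tool_pos: [572.0, -72.5, 51.5]
tcp_rot: [180.0, 0.1, 82.3]
ft_force: [0.3, -0.0, 0.3]
finger_gap: 6.7
```

Request:
{"fn": "jog_arm", "kwargs": {
  "plan": [
    [[0, 0, 0], [0, 0, 0.0005], -1],
    [[0, 0, 0], [0, 0, 0.001], -1],
    [[0, 0, 0], [0, 0, 0.001], -1],
    [[0, 0, 0], [0, 0, 0.001], -1]
  ]
}}

```text
time: 25.28
tool_pos: [572.1, -72.6, 50.7]
tcp_rot: [180.0, 0.1, 82.3]
ft_force: [-2.6, 1.2, 4.2]
finger_gap: 6.2
```

Request:
{"fn": "jog_arm", "kwargs": {
  "plan": [
    [[0, 0, 0], [0, 0, -0.0004], -1],
    [[0, 0, 0], [0, 0, -0.0004], -0.92],
    [[0, 0, 0], [0, 0, -0.0004], -0.87],
    [[0, 0, 0], [0, 0, -0.0004], -0.84],
    [[0, 0, 0], [0, 0, -0.0004], -0.81],
    [[0, 0, 0], [0, 0, -0.0004], -0.78],
    [[0, 0, 0], [0, 0, -0.0004], -0.73],
    [[0, 0, 0], [0, 0, -0.0004], -0.65],
    [[0, 0, 0], [0, 0, -0.0004], -0.5],
    [[0, 0, 0], [0, 0, -0.0004], -0.35],
    [[0, 0, 0], [0, 0, -0.0004], -0.35]
  ],
  "force": 20
}}

```text
time: 26.65
tool_pos: [572.0, -72.6, 50.9]
tcp_rot: [180.0, 0.1, 82.3]
ft_force: [-0.1, 0.1, 0.1]
finger_gap: 27.8
```

Run:
```python
from h import *
from bench import snapshot
st()
p,d=snapshot("side"); cv2.imwrite("pics/side15.png",p)
crop(p,235,165,325,245,7,"pics/c15.png")
```

```text
{'time': 26.65, 'joint_pos': [-12.28, 14.31, 99.19, -0.07, 66.48, -4.6], 'tool_pos': [571.98, -72.55, 50.85], 'tcp_rot': [179.98, 0.07, 82.34], 'ft_force': [-0.13, 0.07, 0.08], 'finger_gap': 27.77}
```

View pics/c15.png

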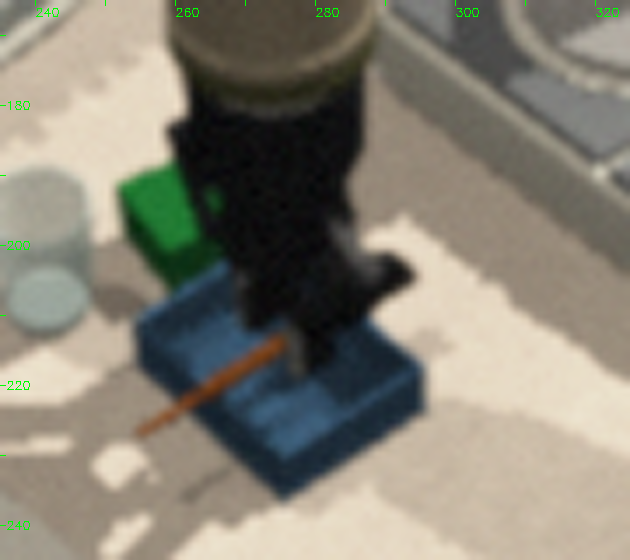

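Now lift straight up, then swing clear of the scene (up and back towards the base).

Request:
{"fn": "jog_arm", "kwargs": {
  "plan": [
    [[0, 0, 0], [0, 0, -0.005], -0.35],
    [[0, 0, 0], [0, 0, -0.02], -0.35],
    [[0, 0, 0], [0, 0, -0.045], -0.35],
    [[0, 0, 0], [0, 0, -0.08], -0.35],
    [[0, 0, 0], [0, 0, -0.12], -0.35],
    [[0, 0, 0], [0, 0, -0.17], -0.35],
    [[0, 0, 0], [0, 0, -0.22], -0.35],
    [[0, 0, 0], [0.05, 0, -0.25], -0.35],
    [[0, 0, 0], [0.1, -0.02, -0.27], -0.35],
    [[0, 0, 0], [0.15, -0.05, -0.27], -0.35],
    [[0, 0, 0], [0.19, -0.07, -0.27], -0.35],
    [[0, 0, 0], [0.2, -0.08, -0.27], -0.35]
  ]
}}

```text
time: 28.2
tool_pos: [518.4, 138.9, 322.1]
tcp_rot: [179.9, 0.0, 82.5]
ft_force: [0.6, 0.1, 0.2]
finger_gap: 27.7
```

Run:
```python
from h import *
from bench import snapshot
np.set_printoptions(precision=1,suppress=True)
st()
for n in CI:
    p,d=snapshot(n); cv2.imwrite(f"pics/{n}16.png",p); np.save(f"pics/{n}16.npy",d)
crop(cv2.imread("pics/side16.png"),235,110,350,240,5,"pics/c16.png")
```

```text
{'time': 28.2, 'joint_pos': [9.56, -3.56, 88.91, -0.04, 94.55, 17.04], 'tool_pos': [518.4, 138.95, 322.11], 'tcp_rot': [179.89, 0.01, 82.51], 'ft_force': [0.61, 0.13, 0.25], 'finger_gap': 27.69}
```

View pics/c16.png

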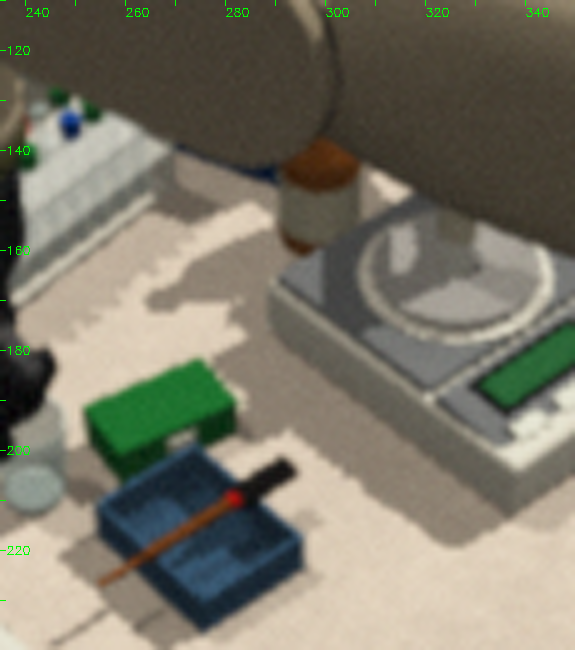

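View pics/top16.png

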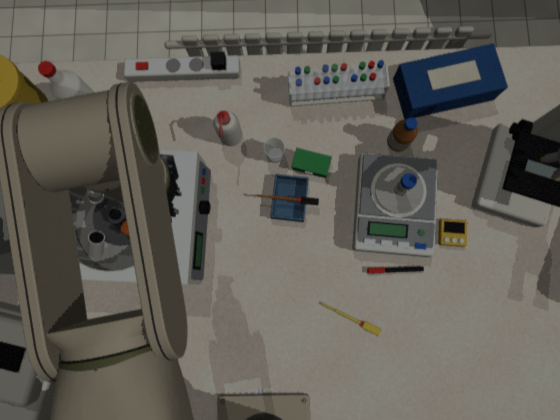

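Run:
```python
from h import *
p=cv2.imread("pics/top16.png");crop(p,235,160,435,240,4,"pics/c16t.png")
print(proj("top",[572,-67.6,36]),"tube foot",proj("top",[580,-331,70]),"cap",proj("top",[580,-331,166]))
```

```text
[287.85254632 198.07190011] tube foot [398.67166775 189.32045785] cap [409.09926394 180.09843697]
```

View pics/c16t.png

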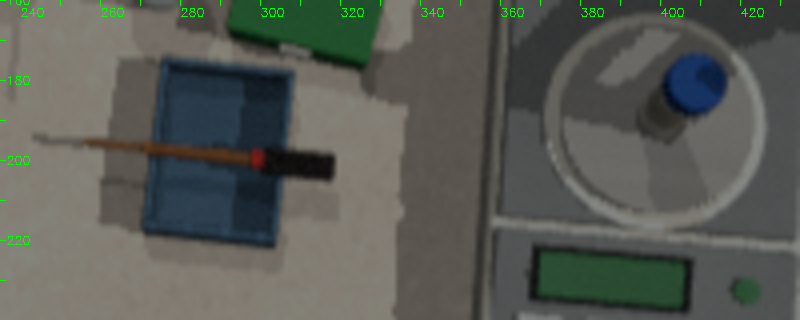

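Request:
{"fn": "jog_arm", "kwargs": {
  "plan": [
    [[0, 0, 0], [0, 0, 0], -0.35],
    [[0, 0, 0], [0, 0, 0], -0.35],
    [[0, 0, 0], [0, 0, 0], -0.35],
    [[0, 0, 0], [0, 0, 0], -0.35]
  ]
}}

```text
time: 28.8
tool_pos: [519.5, 136.1, 320.4]
tcp_rot: [-180.0, 0.1, 82.3]
ft_force: [0.3, -0.2, -0.1]
finger_gap: 28.0
```

Run:
```python
from h import *
print(atz("top",(299.5,199.5),36),atz("side",(280,209.5),36),atz("top",(318.5,201.7),36)); st()
from bench import hand_in; print(hand_in())
```

```text
[567.71617658 -96.09618887  36.        ] [572.1117981  -94.72489157  36.        ] [ 561.07263475 -142.44525242   36.        ]
{'time': 28.8, 'joint_pos': [9.26, -3.38, 88.92, -0.07, 94.49, 16.96], 'tool_pos': [519.48, 136.13, 320.44], 'tcp_rot': [-180.0, 0.07, 82.29], 'ft_force': [0.3, -0.16, -0.06], 'finger_gap': 28.04}
the job is handed in; nothing more can be done
None
```

I handed the job in at 28.8 s. The blue-capped tube stands let go on the balance pan, and the pipette lies across the blue dish on both long walls. No verdict was reported.

- **Tube:** I drew it out along its axis and set it down until about 1.5 N showed at the wrist. I then eased that off and opened the fingers slowly. In the last top picture the cap is within about 1 px of where an upright tube at the pan's centre would show it. The last side picture had the arm across the tube; an earlier side picture taken after release showed it upright.
- **Pipette:** I used the amber one with the black bulb and red collar; the yellow look-alike was not touched. The collar measures (568..572, -95..-96) mm. That puts the pipette's middle at about (573, -66) mm, against a dish middle of (572, -68) mm. It looks square and level.
- **Disagreement:** The two camera views differed by up to about 4 mm when measuring the collar and the pan centre. A faint streak past the pipette's tip in the last top picture did not fit its 155 mm length. I took it for a shadow and relied on the collar and the bulb end instead.
- **Other things:** The dish, the bystanders and the visible part of the orange-capped tube look unmoved by eye. At hand-in the gripper was clear of everything.

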